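# Capacitors for the driver module

## Task

First push the grey driver module home on the assembly plate: square and flush into the corner of the two steel fences. Then work every capacitor loose from its corner of the parts bin and stand it upright, terminals up, on the black rubber strip of the plate. Finish with the module still home in its corner and leave the other things on the bench where they are.

Things in the scene. Friction and masses are not known exactly. Their poses are not given: they have to be found in the camera images.
- bin: white open parts bin, fixed to the bench, 208 x 208 x 40 mm outside, walls and floor 4 mm thick (inside 200 x 200 mm). Origin at the centre of its underside on the bench, x and y along its sides, z up. The capacitors lie in its corners along its x direction, beside the +y or -y wall
- plate: aluminium assembly plate, fixed to the bench, 200 mm (x) x 320 mm (y) x 6 mm. Origin at the centre of its underside on the bench, z up. A steel fence, 20 mm high above the plate, runs along its whole +x edge (inner face at x = +90 mm); a second one stands at its -y edge (inner face at y = -150 mm) from x = 0 to +90 mm. Together they make the corner
- nook (a point): point on the plate's top (6 mm above the bench) over which the module's origin lies when the module is home, flush against both fences: plate x +52.5, y -95 mm; axes as the plate's
- strip (a point): centre of the thin black rubber strip let into the plate's top, 6 mm above the bench: 100 mm along the plate's x, 316 mm along its y, on the plate's -x side, clear of the module when that is home; axes as the plate's
- module: grey die-cast driver module, a box 75 mm (its x) x 110 mm (its y) x 34 mm high, two brass connectors (12 mm in diameter, 8 mm tall) on its lid, 0.4 kg. Origin at the centre of its underside. Starts loose and askew on the plate, partly over the rubber strip, its +x side roughly towards the plate's +x fence; slides when pushed
- can1: capacitor: black cylinder, 45 mm dia, 75 mm long, 0.16 kg, flat base; other end has an aluminium disc, rim and two brass studs (10 mm dia, 6 mm tall). Origin mid-body on the axis; +x along the axis to the studs. Starts lying in a bin corner, side against a wall, an end by the next, no room for a finger between it and the wall; it can be rolled. Three or all four are present
- can2: capacitor: black cylinder, 45 mm dia, 75 mm long, 0.16 kg, flat base; other end has an aluminium disc, rim and two brass studs (10 mm dia, 6 mm tall). Origin mid-body on the axis; +x along the axis to the studs. Starts lying in a bin corner, side against a wall, an end by the next, no room for a finger between it and the wall; it can be rolled. Three or all four are present
- can3: capacitor: black cylinder, 45 mm dia, 75 mm long, 0.16 kg, flat base; other end has an aluminium disc, rim and two brass studs (10 mm dia, 6 mm tall). Origin mid-body on the axis; +x along the axis to the studs. Starts lying in a bin corner, side against a wall, an end by the next, no room for a finger between it and the wall; it can be rolled. Three or all four are present
- can4: capacitor: black cylinder, 45 mm dia, 75 mm long, 0.16 kg, flat base; other end has an aluminium disc, rim and two brass studs (10 mm dia, 6 mm tall). Origin mid-body on the axis; +x along the axis to the studs. Starts lying in a bin corner, side against a wall, an end by the next, no room for a finger between it and the wall; it can be rolled. Three or all four are present
- probe_stand: bystander: black probe stand, 70 mm round foot, 113 mm tall; origin under its foot
- switch_box: bystander: blue box 90 x 150 x 30 mm; origin under its centre
- supply: bystander: black supply brick 50 x 190 x 32 mm; origin under its centre
Mind the look-alikes: they are no part of the job. Leave any green look-alike of the can3 alone. Of the things shaped like the module, the grey one is meant.

How it is judged:
On the way, in this order (a step that is already met when the one before it is completed fails the run):
1. the module is home, square and flush in the fence corner, before the capacitors are all standing (horizontal distance between module and nook below 0.004 m and angle between the x axis of module and the x axis of plate, either way round below 0.03 rad and angle between module's own z axis and vertical below 0.05 rad and height (world z) of module below 0.009 m), for 0.2 s.
2. every capacitor present stands upright, terminals up, on the rubber strip (angle between each of can1, can2, can3, can4's own x axis and vertical below 0.06 rad and height (world z) of can1 between 0.0405 and 0.0465 m and x of can1 in the frame of strip between -0.03 and 0.03 m and y of can1 in the frame of strip between -0.14 and 0.14 m and height (world z) of can2 between 0.0405 and 0.0465 m and x of can2 in the frame of strip between -0.03 and 0.03 m and y of can2 in the frame of strip between -0.14 and 0.14 m and height (world z) of can3 between 0.0405 and 0.0465 m and x of can3 in the frame of strip between -0.03 and 0.03 m and y of can3 in the frame of strip between -0.14 and 0.14 m and height (world z) of can4 between 0.0405 and 0.0465 m and x of can4 in the frame of strip between -0.03 and 0.03 m and y of can4 in the frame of strip between -0.14 and 0.14 m), for 0.2 s.
At the end, for the whole second after the job is handed in: Module within 4 mm of its home point, square within 0.03 rad, flat on the plate; every capacitor present standing on the rubber strip, terminals up, within 0.06 rad of upright, axis within 30 mm of the strip's centre line and 140 mm of its middle lengthwise; all at rest (all of step 1 and all of step 2 and linear speed of each of can1, can2, can3, can4, module below 0.02 m/s); the robot touches nothing.
It fails at once if a bystander (probe stand, blue box or supply brick) is moved more than 25 mm (distance of any of probe_stand, switch_box, supply from where it was at the start of the episode above 0.025 m).
Of can1, can2, can3, can4 only 3 to 4 are there at a start; the rules pass over those that are not, and their reading is None.
At some moment in a run one of module may be knocked a few centimetres aside while the robot is not near it.
It also fails if it takes over 210 s, if anything falls off the work surface, if the arm or the gripper's body presses on something with over 40 N, if the wrist force passes 120 N, or if a joint passes its speed limit or range.

## Robot

A 7-joint arm with a two-finger parallel gripper is mounted at the origin on the work surface. World frame = base frame: x ahead of the robot, y to its left, z up, the work surface at z = 0. Lengths are in m, angles in rad, forces in N, time in s.
With the tool pointing down it reaches from about 0.4 to 0.875 m from the base axis. Payload 19.3 kg.
Tool frame: the origin (TCP) lies at the very end of the fingers, on their centre line; the grasp point (between the pads) lies bot.pinch_z behind it (bot.pinch_z is the distance from the TCP to the grasp point, in m); z points along the fingers, y is the line along which they close (so a half turn about z gives the same grasp; the last joint's range is limited). The gripper opens to 85 mm and grips with 20 to 120 N. Pads are 22 mm wide; open, the fingers measure 114 mm over their backs; the gripper's body (76 mm by 85 mm) begins 54 mm behind the grasp point. The pads swing forward as they close: fully open they stand 13 mm farther back than shut.
Start: joints at [-1.279, 0.521, -0.036, 1.599, 0.021, 1.021, -0.113], TCP at [0.221, 0.585, 0.231] pointing down, gripper open.
Joint ranges: [-2.91, 2.91], [-0.3, 2.13], [-1.5, 1.42], [0.17, 2.43], [-1.26, 4.41], [0.16, 1.93], [-2.52, 2.52]. Speed limits (rad/s): [1.89, 1.89, 2.39, 2.39, 3.01, 3.01, 3.01].

## Interface

Orientations are given as [roll, pitch, yaw] about the fixed x, y, z axes, in that order (R = Rz(yaw) Ry(pitch) Rx(roll)).
In Python, from workcell import bot, grab_frame, ticket gives the robot as it stands.
- The arm moves only by the tool arm_command, never from a script. Its argument "commands" is a list of rows, each a list of 3 entries, a list of its own where there are three numbers: the shift along the world's x, y, z in mm, then the turn about the world's z in rad, then the gripper command: -1 is fully open, 1 is shut, values between are in proportion. In form: [[[tx, ty, tz], roll, fingers], ...]. A call has 1 to 20 rows; each row shifts and turns the commanded pose from where the row before left it; what a row does not reach is not made up. A row lasts 1/10 s, in which the tool goes at most 50 mm and 8.59 degrees, less where a joint would pass 70% of its speed; a pose out of reach is approached as far as the arm can. A call with a gripper value outside its range is refused whole. The fingers move at their own pace and stop on an object; "newtons" is the grip in N (left out, the last holds). Time passes only in rows, so rows that do not move let the fingers close. It gives the time, the measured TCP pose, the force, the opening and the grip force at its end, in the units of the state.
- bot.observe(): the state, without advancing time (a new reading comes with each control period).
- grab_frame(name): name is "scene" or "top" or "wrist"; returns a dict with "image" (480x640x3 uint8, red, green, blue), "vertical_fov" (degrees; the focal length in pixels is half the picture's height over the tangent of half this angle, whatever the lens; pixels are square), "cx", "cy" (the principal point, pixels), "k1" (the pictures are not rectified: a ray, as slopes to the right and down, at radius r is drawn at 1 + k1 r^2 times it, then the intrinsics apply), "R" (3x3) and "t" (3): a world point X has camera coordinates R X + t. Camera axes: x right, y down, z forward; pixel columns grow to the right and rows downward; lengths in m; the calibration is good to about 2 mm. A picture is of the moment at which its call begins. There is no depth.
- ticket.job_done(): hands the job in; it is judged then, once.
The state is a dict: "clock": time; "qpos": joint angles; "qd": joint speeds; "joint_efforts": joint torques, N m; "position": TCP position; "tool_rot": TCP orientation; "force": force on the tool from outside, world axes, zero at the start; "moment": the same for the moment, N m; "grip_width": finger opening in m; "finger_force": force on a finger pad.
Only numpy, scipy, OpenCV 4.12 (cv2) and the standard library are available. Lean on these libraries where they do the work, as an engineer would, in place of code of your own. Each camera call takes 0.05 s, during which the arm holds its last target. There are 200 camera calls.

## Working session

There is one attempt and no reset: what is moved stays moved. The work goes in short steps, Python scripts to look and compute and a tool call to move; the robot and the scene stay as the last step left them, time stands still between calls to the robot, and variables do not carry over. Pictures are saved under pics/ and viewed, at most 14 in all, crops included, and the job is handed in when it is done.

Besides the shell and the picture viewer there is one more tool, called after "Emit:" as name(argument=value, ...) on one line, values as JSON. arm_command: Moves the arm, as the interface text tells. Its arguments: {"type":"object","properties":{"commands":{"type":"array"},"newtons":{"type":"number"}},"required":["commands"]}

```bash
ls; mkdir -p pics
cat > h.py <<'E'
import numpy as np, cv2
from workcell import bot, grab_frame, ticket
def K(f):
    fl=240/np.tan(np.radians(f["vertical_fov"])/2); return fl
def ray(f,u,v):
    fl=K(f); d=np.array([(u-f["cx"])/fl,(v-f["cy"])/fl]); s=d.copy()
    for _ in range(30): s=d/(1+f["k1"]*(s@s))
    R=np.array(f["R"]);t=np.array(f["t"])
    return -R.T@t, R.T@np.array([s[0],s[1],1.])
def onz(f,u,v,z):
    c,d=ray(f,u,v); return c+d*(z-c[2])/d[2]
def proj(f,X):
    p=np.array(f["R"])@np.array(X)+np.array(f["t"]); s=p[:2]/p[2]; s=s*(1+f["k1"]*(s@s))
    return s*K(f)+[f["cx"],f["cy"]]
def tri(obs):
    A=np.zeros((3,3));b=np.zeros(3)
    for f,u,v in obs:
        c,d=ray(f,u,v); d/=np.linalg.norm(d); P=np.eye(3)-np.outer(d,d); A+=P;b+=P@c
    return np.linalg.solve(A,b)
def save(f,n,box=None,s=1):
    im=f["image"][:,:,::-1]
    if box: im=im[box[1]:box[3],box[0]:box[2]]
    if s!=1: im=cv2.resize(im,None,fx=s,fy=s,interpolation=cv2.INTER_CUBIC)
    cv2.imwrite("pics/"+n+".png",im)
E
python3 - <<'E'
from h import *
import pickle
F={n:grab_frame(n) for n in("scene","top","wrist")}
pickle.dump(F,open("f0.pkl","wb"))
for n,f in F.items(): save(f,n+"0"); print(n,f["vertical_fov"],f["cx"],f["cy"],f["k1"],-np.array(f["R"]).T@f["t"])
o=bot.observe();print(bot.pinch_z,o)
E
```

```text
pics
scene 54.459871572773956 332.57800784791476 235.31738809883333 -0.06046588570642473 [ 1.20275192 -0.07240513  0.61241851]
top 45.57091596736843 316.84925977232103 244.86881731203167 -0.06424357586853756 [0.42751791 0.00638945 1.26577092]
wrist 59.55957592583444 319.1489749301404 237.36472118364577 -0.026026998871861006 [0.15509182 0.60929843 0.37323879]
0.0187 {'clock': 0.15, 'qpos': array([-1.27919129,  0.52186709, -0.0363149 ,  1.59984759,  0.02117382,
        1.0211071 , -0.11280314]), 'qd': array([ 0.00063091, -0.00135914, -0.00111083, -0.00211899, -0.00030805,
       -0.00025061,  0.00135788]), 'joint_efforts': array([ 2.58688648e-03, -9.27393723e+01,  1.98102839e+00, -3.70059478e+01,
        1.80270692e-02,  6.46905159e-03, -2.24758367e-05]), 'position': array([0.22116785, 0.58429969, 0.23087487]), 'tool_rot': array([-3.14074822e+00,  4.02601555e-05,  2.77974709e+00]), 'force': array([-1.06108299, -0.29675839,  0.25811289]), 'moment': array([-0.02604335, -0.03721313, -0.03747754]), 'finger_force': 0.0, 'grip_width': 0.0856451265530882}
```

View pics/top0.png

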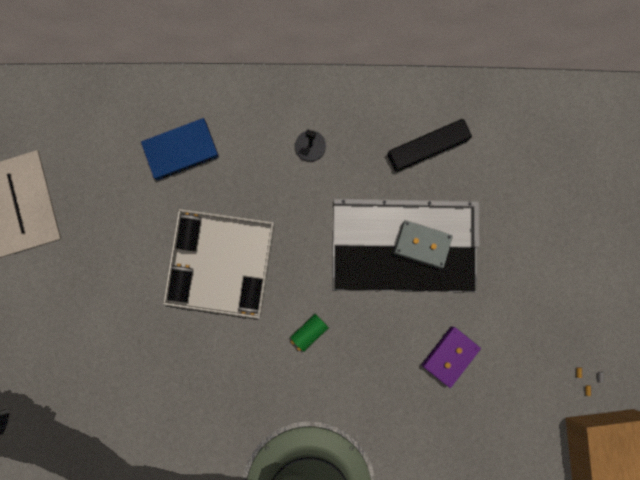

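View pics/scene0.png

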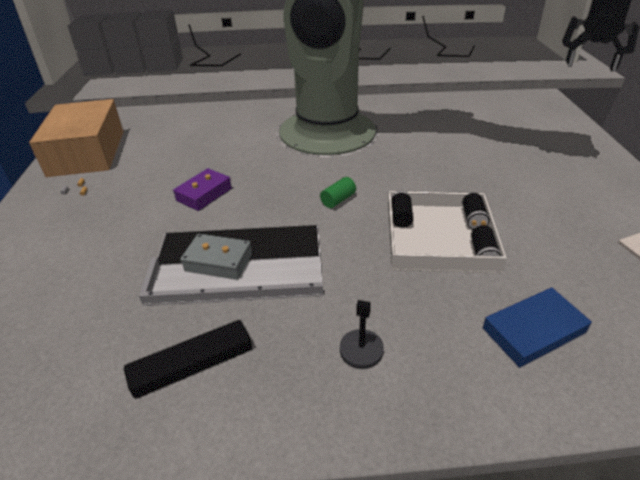

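The top view shows the grey module at (424,244) on the plate, with its purple look-alike at (452,357). There are three black cans, at (188,235), (180,285) and (251,293), with a green look-alike at (310,333). The grey module and the black cans fit the description. I'll confirm this in one enlarged crop and measure them.

Run:
```python
from h import *
import pickle
F=pickle.load(open("f0.pkl","rb")); t=F["top"]; s=F["scene"]
save(t,"crop0",(155,190,495,400),2.3)
for n,uv in dict(mod=(424,244),purp=(452,357),plateW=(360,225),strip=(360,270),can=(180,285),bin=(225,260)).items():
    print(n,t["image"][uv[1],uv[0]])
im=t["image"].astype(int)
def big(m,box):
    k=np.zeros(m.shape,np.uint8); k[box[1]:box[3],box[0]:box[2]]=m[box[1]:box[3],box[0]:box[2]]
    n,l,st,c=cv2.connectedComponentsWithStats(k); i=1+np.argmax(st[1:,4]); return (l==i).astype(np.uint8)
def rect(f,m,z):
    cs=cv2.findContours(m,cv2.RETR_EXTERNAL,cv2.CHAIN_APPROX_NONE)[0]; c=max(cs,key=len)[:,0]
    P=np.array([onz(f,u,v,z)[:2] for u,v in c],np.float32)*1000
    r=cv2.minAreaRect(P); return r
br=im.max(2)
print("strip",rect(t,big(br<35,(325,195,485,300)),6/1000))
mod=(im[:,:,1]-im[:,:,0]>12)&(br>70)
print("mod",rect(t,big(mod,(380,205,465,280)),.040))
print("bin",rect(t,big((br>150),(150,195,290,330)),.040))
for nm,b in dict(A=(172,205,205,258),B=(160,255,198,308),C=(232,265,268,318)).items():
    print(nm,rect(t,big(br<45,b),.0265))
print("plate",rect(t,big((br>120),(325,195,485,300)),.006))
```

```text
mod [110 117 109]
purp [ 98  50 111]
plateW [174 168 161]
strip [23 15 15]
can [27 26 26]
bin [176 166 152]
strip ((479.556640625, -208.7851104736328), (95.7533187866211, 308.5239562988281), 0.16656437516212463)Traceback (most recent call last):
  File "<stdin>", line 18, in <module>
  File "<stdin>", line 10, in big
    return _wrapfunc(a, 'argmax', axis=axis, out=out, **kwds)
    return bound(*args, **kwds)
ValueError: attempt to get argmax of an empty sequence
```

View pics/crop0.png

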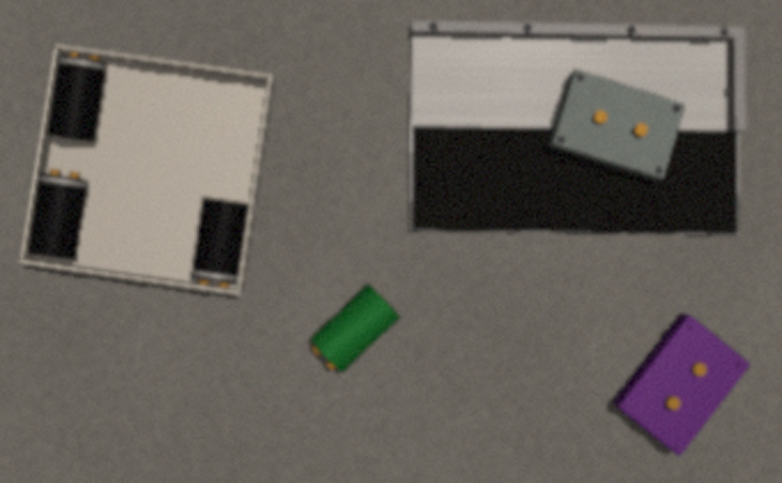

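The crop confirms the grey module at crop (617,125) and the black cans. Cans A (77,100) and B (57,218) have their studs toward image up (+x), and can C (220,238) has its studs toward image down (-x). The green can and the purple box are not part of the job.

Run:
```python
from h import *
import pickle
F=pickle.load(open("f0.pkl","rb")); t=F["top"]; s=F["scene"]
im=t["image"].astype(int); br=im.max(2)
def big(m,box):
    k=np.zeros(m.shape,np.uint8); k[box[1]:box[3],box[0]:box[2]]=m[box[1]:box[3],box[0]:box[2]]
    n,l,st,c=cv2.connectedComponentsWithStats(k); i=1+np.argmax(st[1:,4]); return (l==i).astype(np.uint8)
def rect(m,z):
    cs=cv2.findContours(m,cv2.RETR_EXTERNAL,cv2.CHAIN_APPROX_NONE)[0]; c=max(cs,key=len)[:,0]
    P=np.array([onz(t,u,v,z)[:2] for u,v in c],np.float32)*1000
    return [np.round(x,2) for x in cv2.minAreaRect(P)]
hsv=cv2.cvtColor(t["image"],cv2.COLOR_RGB2HSV).astype(int)
mod=(im[:,:,1]>im[:,:,0]+2)&(br>80)
print("mod",rect(big(mod,(385,210,460,275)),.040))
b=big((br>120),(325,195,485,300)); print("plate+",rect(b,.006))
bb=(br>110); k=cv2.morphologyEx(big(bb,(150,195,290,330)),cv2.MORPH_CLOSE,np.ones((3,3),np.uint8))
print("bin",rect(k,.040))
for nm,bx in dict(A=(172,205,205,258),B=(160,255,198,308),C=(232,265,268,318)).items():
    print(nm,rect(big(br<50,bx),.035))
# brass studs, top & scene
for n,f in F.items():
    if n=="wrist": continue
    h=cv2.cvtColor(f["image"],cv2.COLOR_RGB2HSV).astype(int)
    m=((h[:,:,0]>8)&(h[:,:,0]<28)&(h[:,:,1]>110)&(h[:,:,2]>90)).astype(np.uint8)
    N,l,st,c=cv2.connectedComponentsWithStats(m)
    print(n,[(np.round(c[i],1).tolist(),int(st[i,4])) for i in range(1,N) if 2<st[i,4]<200])
```

```text
mod [array([ 531.6 , -244.96]), array([108.63,  72.05]), np.float64(72.64)]
plate+ [array([ 562.98, -203.84]), array([111.52, 308.53]), np.float64(0.47)]
bin [array([489.65, 202.72]), array([219.47, 211.25]), np.float64(82.16)]
A [array([549.57, 266.16]), array([43.77, 67.87]), np.float64(82.48)]
B [array([438.15, 282.08]), array([43.83, 66.94]), np.float64(82.06)]
C [array([424.18, 128.24]), array([39.07, 63.81]), np.float64(82.27)]
scene [([207.3, 176.5], 14), ([80.3, 181.9], 29), ([194.4, 184.4], 15), ([83.1, 190.5], 32), ([473.9, 222.4], 11), ([483.3, 222.6], 14), ([205.0, 245.7], 24), ([225.0, 248.6], 25)]
top [([186.7, 213.4], 7), ([195.3, 214.6], 7), ([415.5, 240.5], 28), ([433.2, 246.1], 25), ([178.3, 264.6], 7), ([187.0, 266.0], 7), ([243.5, 312.3], 6), ([251.7, 313.4], 7), ([291.5, 342.0], 4), ([298.1, 348.9], 8), ([458.5, 350.1], 24), ([447.0, 365.0], 21), ([579.3, 372.3], 43), ([588.1, 390.2], 49)]
```

Emit:
arm_command(commands=[[[26,-38,0],0.037,-1],[[26,-38,0],0.037,-1],[[26,-38,0],0.037,-1],[[26,-38,0],0.037,-1],[[26,-38,0],0.037,-1],[[26,-38,0],0.037,-1],[[26,-38,0],0.037,-1],[[26,-38,0],0.037,-1],[[26,-38,0],0.037,-1],[[26,-38,0],0.036,-1],[[-4,-43,0],0,-1],[[-4,-43,0],0,-1],[[-4,-43,0],0,-1],[[-4,-43,0],0,-1],[[-4,-43,0],0,-1],[[-4,-43,0],0,-1],[[-4,-43,0],0,-1],[[-4,-43,0],0,-1],[[-4,-43,0],0,-1],[[-4,-43,0],0,-1]])

```text
clock: 2.15
position: [0.4407, -0.2272, 0.2313]
tool_rot: [3.142, 0.0, -3.134]
force: [0.7, -0.0, 0.1]
grip_width: 0.0854
finger_force: 0.0
```

Run:
```python
from h import *
import pickle
F=pickle.load(open("f0.pkl","rb"))
w=grab_frame("wrist"); pickle.dump(w,open("w1.pkl","wb")); save(w,"w1")
t,s=F["top"],F["scene"]
for a,b in (((415.5,240.5),(225,248.6)),((433.2,246.1),(205,245.7)),((178.3,264.6),(483.3,222.6)),((187,266),(473.9,222.4))): print(np.round(1000*tri([(t,*a),(s,*b)]),1))
print(-np.array(w["R"]).T@w["t"], np.round(w["R"],2))
```

```text
[ 538.  -226.6   45.5]
[ 526.2 -265.    45.5]
[483.8 286.5  26.1]
[480.9 267.6  25.8]
[ 0.37008206 -0.22758683  0.37378447] [[-0.01  1.   -0.  ]
 [ 0.96  0.01  0.28]
 [ 0.28  0.   -0.96]]
```

View pics/w1.png

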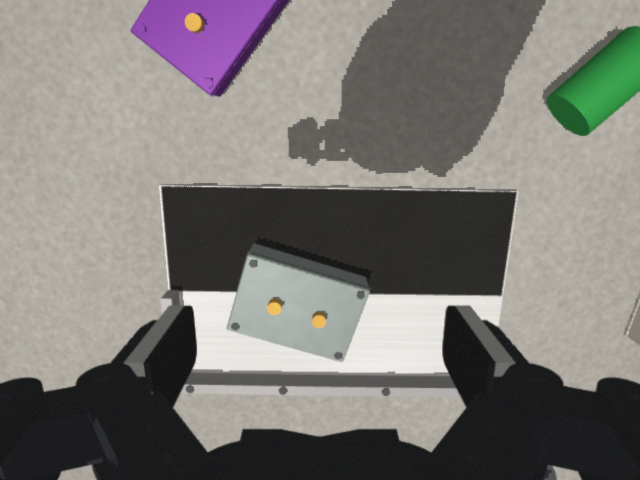

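The wrist view shows the strip's -x corners at (160,186) and (516,191). Its inner edge runs from (172,291) to (503,295). The module's connectors are at (275,308) and (319,320).

Run:
```python
from h import *
import pickle
w=pickle.load(open("w1.pkl","rb"))
for u,v,z in((161,187,6),(516,191,6),(171,291,6),(503,295,6),(275,307,48),(319,319,48)): print((u,v),np.round(1000*onz(w,u,v,z/1000),1))
```

```text
(161, 187) [ 430.3 -367.2    6. ]
(516, 191) [431.3 -52.    6. ]
(171, 291) [ 529.7 -367.2    6. ]
(503, 295) [531.4 -50.7   6. ]
(275, 307) [ 525.4 -263.9   48. ]
(319, 319) [ 536.3 -226.4   48. ]
```

Emit:
arm_command(commands=[[[-3,-8,-36],0,-1],[[-3,0,-36],0,-1],[[0,0,-36],0,-1],[[0,0,-36],0,-1],[[0,0,-36],0,-1],[[0,0,-20],0,-1],[[0,0,-11],0,-1],[[0,0,-8],0,-1],[[0,0,0],0,-1]])

```text
clock: 3.1
position: [0.4352, -0.2335, 0.0121]
tool_rot: [3.141, -0.0, -3.134]
force: [-0.3, 0.4, 1.2]
grip_width: 0.0855
finger_force: 0.0
```

Emit:
arm_command(commands=[[[15,0,0],0,-1],[[10,0,0],0,-1],[[6,0,0],0,-1],[[6,0,0],0,-1],[[6,0,0],0,-1],[[6,0,0],0,-1],[[6,0,0],0,-1],[[6,0,0],0,-1],[[6,0,0],0,-1],[[6,0,0],0,-1],[[6,0,0],0,-1],[[6,0,0],0,-1],[[4,0,0],0,-1],[[3,0,0],0,-1],[[2,0,0],0,-1],[[0,0,0],0,-1]])

```text
clock: 4.7
position: [0.5296, -0.2334, 0.0123]
tool_rot: [-3.141, 0.001, -3.134]
force: [-0.4, 0.4, 0.2]
grip_width: 0.0854
finger_force: 0.0
```

Emit:
arm_command(commands=[[[1.5,0,0],0,-1],[[1.5,0,0],0,-1],[[1,0,0],0,-1],[[0,0,0],0,-1]])

```text
clock: 5.1
position: [0.5334, -0.2335, 0.0123]
tool_rot: [-3.142, 0.0, -3.134]
force: [-2.4, -0.1, 0.4]
grip_width: 0.0855
finger_force: 0.8
```

Emit:
arm_command(commands=[[[1,0,0],0,-1],[[1,0,0],0,-1],[[1,0,0],0,-1],[[0,0,0],0,-1]])

```text
clock: 5.5
position: [0.5337, -0.2335, 0.012]
tool_rot: [3.141, -0.005, -3.136]
force: [-16.4, 2.2, 10.1]
grip_width: 0.0857
finger_force: 8.4
```

Run:
```python
from h import *
t=grab_frame("top"); save(t,"t2",(325,190,485,300),4)
h=cv2.cvtColor(t["image"],cv2.COLOR_RGB2HSV).astype(int)
m=((h[:,:,0]>8)&(h[:,:,0]<28)&(h[:,:,1]>110)&(h[:,:,2]>90)).astype(np.uint8)
N,l,st,c=cv2.connectedComponentsWithStats(m)
for i in range(1,N):
    if st[i,4]>4: print(st[i,4],c[i].round(1),np.round(1000*onz(t,*c[i],.047),1))
```

```text
7 [186.7 213.4] [593.  266.6  47. ]
7 [195.3 214.6] [590.7 248.1  47. ]
24 [410.2 220.7] [ 580.7 -214.8   47. ]
6 [178.5 264.7] [482.7 281.5  47. ]
8 [186.9 266.1] [479.8 263.5  47. ]
8 [243.2 312. ] [383.3 141.8  47. ]
7 [251.7 313.4] [380.4 123.8  47. ]
49 [579.  372.4] [ 254.9 -580.1   47. ]
50 [588.  390.3] [ 216.4 -599.6   47. ]
2877 [614.5 450.8] [  86.  -657.3   47. ]
```

Emit:
arm_command(commands=[[[-10,0,0],0,-1],[[-10,0,10],0,-1],[[0,10,30],-0.143,0.05],[[5,20,30],-0.143,0.05],[[10,20,10],-0.143,0.05],[[10,20,0],-0.143,0.05],[[10,15,0],-0.143,0.05],[[10,10,0],-0.143,0.05],[[10,0,0],-0.143,0.05],[[5,0,0],-0.143,0.05],[[0,0,0],-0.143,0.05],[[0,0,0],-0.143,0.05],[[0,0,0],-0.143,0.05],[[0,0,-30],0,0.05],[[0,0,-30],0,0.05],[[0,0,-15],0,0.05],[[0,0,0],0,0.05]])

```text
clock: 7.25
position: [0.5753, -0.1384, 0.0163]
tool_rot: [-3.14, -0.001, 1.575]
force: [-0.0, -0.2, 1.2]
grip_width: 0.0406
finger_force: 0.0
```

Emit:
arm_command(commands=[[[0,-12,0],0,0.05],[[0,-10,0],0,0.05],[[0,-6,0],0,0.05],[[0,-6,0],0,0.05],[[0,-6,0],0,0.05],[[0,-6,0],0,0.05],[[0,-6,0],0,0.05],[[0,-6,0],0,0.05],[[0,-6,0],0,0.05],[[0,-6,0],0,0.05],[[0,-6,0],0,0.05],[[0,-6,0],0,0.05],[[0,-6,0],0,0.05],[[0,-4,0],0,0.05],[[0,-3,0],0,0.05],[[0,-2,0],0,0.05],[[0,0,0],0,0.05]])

```text
clock: 8.95
position: [0.5762, -0.2359, 0.0173]
tool_rot: [3.142, 0.0, 1.576]
force: [-0.3, 0.6, -0.0]
grip_width: 0.0406
finger_force: 0.0
```

Emit:
arm_command(commands=[[[0,-1,0],0,0.05],[[0,-1,0],0,0.05],[[0,-1,0],0,0.05],[[0,0,0],0,0.05]])

```text
clock: 9.35
position: [0.5762, -0.2386, 0.0173]
tool_rot: [-3.142, 0.0, 1.576]
force: [-0.2, 3.3, 0.2]
grip_width: 0.0408
finger_force: 1.1
```

Emit:
arm_command(commands=[[[0,-1,0],0,0.05],[[0,-1,0],0,0.05],[[0,0,0],0,0.05],[[0,-1,0],0,0.05],[[0,0,0],0,0.05]])

```text
clock: 9.85
position: [0.5763, -0.2398, 0.0172]
tool_rot: [-3.141, -0.003, 1.576]
force: [-2.8, 12.3, 6.3]
grip_width: 0.0406
finger_force: 6.1
```

Emit:
arm_command(commands=[[[0,12,0],0,0.05],[[0,20,10],0,0.05],[[0,20,45],0,-1],[[0,10,50],0,-1],[[0,0,50],0,-1],[[0,0,45],0,-1],[[0,0,0],0,-1],[[0,0,0],0,-1]])

```text
clock: 10.65
position: [0.5767, -0.1794, 0.2171]
tool_rot: [3.139, 0.0, 1.576]
force: [0.6, 0.5, -1.8]
grip_width: 0.0851
finger_force: 0.0
```

Run:
```python
from h import *
w=grab_frame("wrist"); save(w,"w2")
h=cv2.cvtColor(w["image"],cv2.COLOR_RGB2HSV).astype(int)
m=((h[:,:,0]>8)&(h[:,:,0]<28)&(h[:,:,1]>110)&(h[:,:,2]>90)).astype(np.uint8)
N,l,st,c=cv2.connectedComponentsWithStats(m)
P=[]
for i in range(1,N):
    if st[i,4]>30: P.append(onz(w,*c[i],.0465)*1000); print(st[i,4],c[i].round(1),P[-1].round(1))
if len(P)==2: print("mid",(P[0]+P[1])/2,"ang",np.degrees(np.arctan2(*(P[0]-P[1])[:2])))
```

```text
191 [323.4 335.5] [ 580.6 -284.4   46.5]
207 [ 11.1 363.6] [ 310.7 -314.4   46.5]
177 [323.1 376.6] [ 580.7 -324.1   46.5]
```

View pics/w2.png

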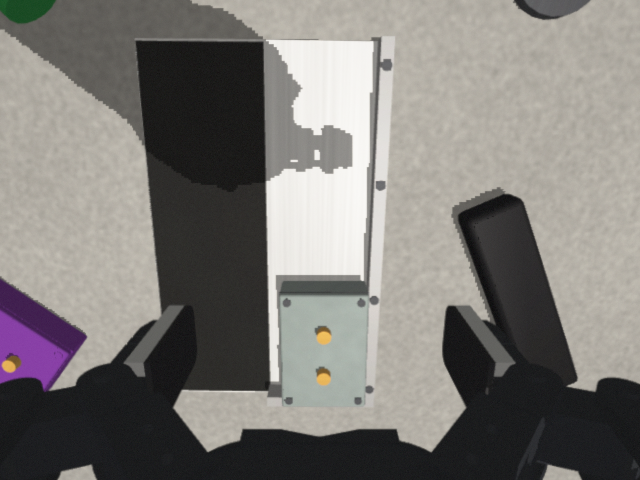

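The module sits square in the corner, with connectors at (323,336) and (323,377), both at x≈580.6, and no gap showing at the fences. Next I'll look at the bin.

Emit:
arm_command(commands=[[[-8,39,2],0.143,-1],[[-8,39,2],0.143,-1],[[-8,39,2],0.143,-1],[[-8,39,2],0.143,-1],[[-8,39,2],0.143,-1],[[-8,39,2],0.143,-1],[[-8,39,2],0.143,-1],[[-8,39,2],0.143,-1],[[-8,39,2],0.143,-1],[[-8,33,2],0.143,-1],[[0,0,0],0,-1],[[0,0,0],0,-1]])

```text
clock: 11.9
position: [0.4957, 0.2044, 0.2352]
tool_rot: [-3.14, -0.001, 3.006]
force: [0.6, 0.4, -0.0]
grip_width: 0.0856
finger_force: 0.0
```

Run:
```python
from h import *
import pickle
w=grab_frame("wrist"); save(w,"w3"); pickle.dump(w,open("w3.pkl","wb"))
print(bot.observe()["position"],bot.observe()["tool_rot"])
```

```text
[0.49604745 0.20348354 0.23539757] [-3.14029301e+00 -9.86688849e-04  3.00381630e+00]
```

View pics/w3.png

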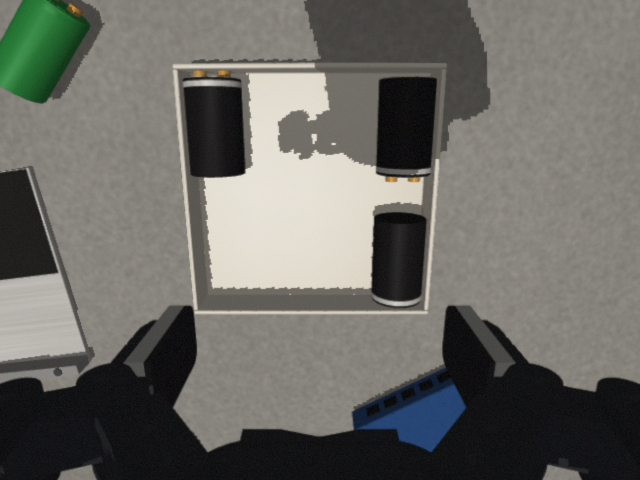

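Run:
```python
from h import *
import pickle
w=pickle.load(open("w3.pkl","rb")); t=pickle.load(open("f0.pkl","rb"))["top"]
P=np.array([onz(w,u,v,.040)[:2] for u,v in((174,66),(446,66),(198,312),(428,312))])*1000; print(P.round(1))
c=P.mean(0); ex=((P[2]-P[0])+(P[3]-P[1]))/2; print("centre",c.round(1),"L",np.linalg.norm(ex),np.linalg.norm(P[0]-P[1]),np.linalg.norm(P[2]-P[3]))
a=np.arctan2(ex[1],ex[0]); a2=np.arctan2(*(P[1]-P[0])[[1,0]])-np.pi/2; print(np.degrees([a,a2])); 
R=np.array([[np.cos(a),np.sin(a)],[-np.sin(a),np.cos(a)]])
def b(u,v,z): return (R@(1000*onz(w,u,v,z/1000)[:2]-c)).round(1)
# top generator end points & sides
for n,q in {"C studend":(213,81,49),"C base":(218,177,49),"C left":(188,130,26.5),"C right":(244,130,35),"B base":(407,78,49),"B studend":(403,172,49),"A base":(400,212,49),"A studend":(396,299,49),"A L":(374,258,35),"A R":(424,258,30)}.items(): print(n,b(*q))
print("studs B",[ (R@(tri([(w,*p),(t,*q)])[:2]*1000-c)).round(1).tolist()+[ (tri([(w,*p),(t,*q)])[2]*1000).round(1)] for p,q in (((390,179),(187,266)),((414,179),(178.3,264.6)))])
```

```text
[[373.2 110.1]
 [401.  313.6]
 [575.   85.1]
 [602.3 286.8]]
centre [487.9 198.9] L 203.19456651610423 205.3307151563083 203.51368768719894
[-7.3282193  -7.78000535]
C studend [-90.6 -71.7]
C base [-19.4 -73. ]
C left [ -54.9 -100.3]
C right [-54.7 -53. ]
B base [-91.5  71.8]
B studend [-22.3  71.9]
A base [ 9.7 71. ]
A studend [85.4 71.1]
A L [53.2 53.1]
A R [55.2 97.6]
studs B [[-16.1, 63.1, np.float64(44.4)], [-15.4, 83.1, np.float64(40.0)]]
```

The wrist view shows the bin rim corners at (174,66), (446,66), (198,312) and (428,312). Can C is at (215,128) with its studs up in the image (-x). Can B is at (406,125) and can A at (398,258), both with studs down in the image (+x). I'll roll C off its wall first.

Emit:
arm_command(commands=[[[-15,-17,-25],0,1],[[-15,-17,-30],0,1],[[-15,-17,-30],0,1],[[-15,-17,-35],0,1],[[-14,-17,-35],0,1],[[0,0,-10],0,1],[[0,0,-8],0,1],[[0,0,-6],0,1],[[0,0,-3],0,1],[[0,0,-2],0,1],[[0,0,-2],0,1],[[0,0,0],0,1]])

```text
clock: 13.15
position: [0.4224, 0.1195, 0.0505]
tool_rot: [3.141, 0.0, 3.006]
force: [0.7, 0.4, 0.6]
grip_width: 0.0001
finger_force: 0.0
```

Emit:
arm_command(commands=[[[0,0,-1],0,1],[[0,0,-1],0,1],[[0,0,0],0,1]])

```text
clock: 13.45
position: [0.4224, 0.1194, 0.0485]
tool_rot: [3.141, 0.0, 3.006]
force: [-1.6, -1.0, 9.4]
grip_width: -0.0
finger_force: 4.3
```

Emit:
arm_command(commands=[[[0.4,3,-0.2],0,1],[[0.5,4,0],0,1],[[0.5,4,0],0,1],[[0.5,4,0],0,1],[[0.5,4,0],0,1],[[0.5,4,0],0,1]])

```text
clock: 14.05
position: [0.4256, 0.1428, 0.0488]
tool_rot: [3.141, 0.001, 3.006]
force: [-1.6, -0.3, 19.3]
grip_width: 0.0002
finger_force: 9.2
```

Emit:
arm_command(commands=[[[0.5,4,0.4],0,1],[[0.5,4,0.4],0,1],[[0.5,4,0],0,1],[[0.5,4,0],0,1],[[0.5,4,0],0,1],[[0.5,3,0],0,1],[[0,0,0],0,1]])

```text
clock: 14.75
position: [0.4282, 0.1658, 0.0489]
tool_rot: [3.142, 0.0, 3.006]
force: [-0.0, -0.6, -1.6]
grip_width: -0.0
finger_force: 0.0
```

Run:
```python
from h import *
t=grab_frame("top"); save(t,"t3",(150,195,300,330),4)
```

```text
(no output)
```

View pics/t3.png

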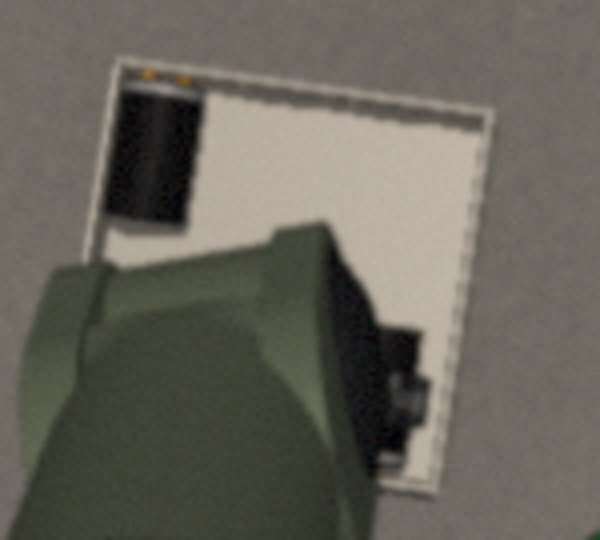

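The arm hides most of can C, but a gap has opened to the wall at about crop (430,400). I'll raise the arm and measure it with the wrist camera.

Emit:
arm_command(commands=[[[0,0,20],0,1],[[0,0,45],0,-1],[[2,2,45],0,-1],[[5,5,40],0,-1],[[0,0,0],0,-1],[[0,0,0],0,-1]])

```text
clock: 15.4
position: [0.4352, 0.1725, 0.1994]
tool_rot: [3.14, 0.001, 3.006]
force: [-0.6, 0.4, -1.3]
grip_width: 0.0721
finger_force: 0.0
```

Run:
```python
from h import *
w=grab_frame("wrist"); save(w,"w4")
print(bot.observe()["position"])
c=np.array([487.9,198.9]);a=np.radians(-7.6);R=np.array([[np.cos(a),np.sin(a)],[-np.sin(a),np.cos(a)]])
m=(w["image"].max(2)<48).astype(np.uint8); m[300:]=0
m=cv2.morphologyEx(m,cv2.MORPH_OPEN,np.ones((9,9),np.uint8))
N,l,st,cc=cv2.connectedComponentsWithStats(m)
for i in range(1,N):
    if st[i,4]>1500:
        k=cv2.findContours((l==i).astype(np.uint8),0,cv2.CHAIN_APPROX_NONE)[0][0]
        r=cv2.minAreaRect(k); X=1000*onz(w,*cc[i],.04); print(st[i],cc[i].round(),[np.round(q,1) for q in r],X.round(1),(R@(X[:2]-c)).round(1))
```

```text
[0.43475317 0.17217612 0.19854616]
[ 430  152   67   98 5506] [462. 200.] [array([462.7, 200. ]), array([61.2, 97.4]), np.float64(4.2)] [437.3 278.1  40. ] [-60.6  71.8]
[ 252  165   59   92 5112] [282. 210.] [array([281.6, 210.8]), array([91. , 57.9]), np.float64(88.6)] [426.5 146.1  40. ] [-53.9 -60.5]
[   0  242   70   58 3573] [ 32. 273.] [array([ 34.5, 270.5]), array([57., 69.]), np.float64(90.0)] [449.5 -54.2  40. ] [  -4.6 -255.9]
```

View pics/w4.png

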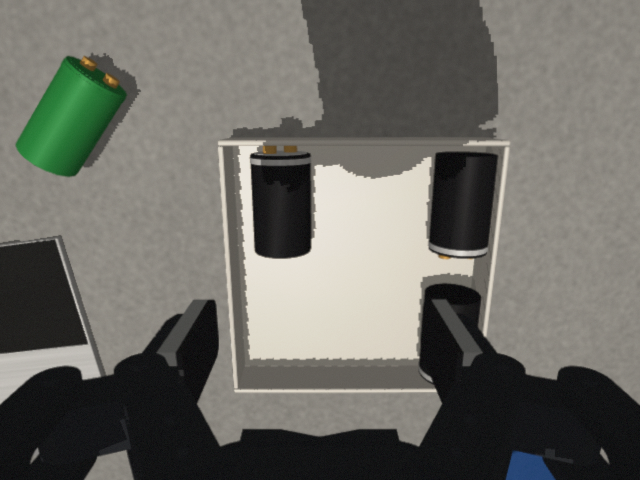

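Can C is now at (282,208), about 17 mm off the wall. One more stroke is needed for finger room.

Emit:
arm_command(commands=[[[-4,-12,-40],0,1],[[-4,-12,-40],0,1],[[-2,-12,-40],0,1],[[0,0,-18],0,1],[[0,0,-7],0,1],[[0,0,-2],0,1],[[0,0,-1.5],0,1],[[0,0,-1.3],0,1],[[0,0,0],0,1]])

```text
clock: 16.35
position: [0.4254, 0.1367, 0.0496]
tool_rot: [3.141, 0.001, 3.006]
force: [0.8, -0.1, -0.5]
grip_width: 0.0001
finger_force: 0.0
```

Emit:
arm_command(commands=[[[0,0,-0.7],0,1],[[0,0,-0.7],0,1],[[0.5,4,0],0,1],[[0.5,4,0],0,1],[[0.5,4,0.2],0,1],[[0.5,4,0.2],0,1],[[0.5,4,0.2],0,1],[[0.5,4,0],0,1],[[0.5,4,0],0,1],[[0.5,4,0],0,1]])

```text
clock: 17.35
position: [0.4297, 0.1687, 0.0488]
tool_rot: [3.141, 0.001, 3.006]
force: [0.6, 0.2, 4.2]
grip_width: -0.0002
finger_force: 2.2
```

Emit:
arm_command(commands=[[[0.5,4,0],0,1],[[0.5,3,0],0,1],[[0,0,0],0,1],[[0,0,20],0,1],[[0,0,45],0,-1],[[2,2,45],0,-1],[[5,5,40],0,-1],[[0,0,0],0,-1],[[0,0,0],0,-1]])

```text
clock: 18.25
position: [0.4371, 0.1825, 0.1987]
tool_rot: [3.141, 0.001, 3.006]
force: [-0.8, 0.1, -0.6]
grip_width: 0.0723
finger_force: 0.0
```

```bash
cat >> h.py <<'E'
C0=np.array([487.9,198.9]);_a=np.radians(-7.6);RB=np.array([[np.cos(_a),np.sin(_a)],[-np.sin(_a),np.cos(_a)]])
def cans(w,vmax=300,thr=48,z=.04):
    m=(w["image"].max(2)<thr).astype(np.uint8); m[vmax:]=0
    m=cv2.morphologyEx(m,cv2.MORPH_OPEN,np.ones((9,9),np.uint8))
    N,l,st,cc=cv2.connectedComponentsWithStats(m)
    for i in range(1,N):
        if st[i,4]>1500:
            # axis from left/right silhouettes: tangent rays -> bisecting vertical plane at axis height
            rows=np.where((l==i).any(1))[0]; v=int(np.median(rows)); us=np.where(l[v]==i)[0]
            L=1000*onz(w,us[0],v,.0265);Rr=1000*onz(w,us[-1],v,.0265); M=(L+Rr)/2
            print(st[i,:4],"mid world",M.round(1)[:2],"bin",(RB@(M[:2]-C0)).round(1),"wid",np.linalg.norm(L-Rr).round(1))
E
python3 - <<'E'
from h import *
w=grab_frame("wrist"); save(w,"w5"); cans(w); print(bot.observe()["position"])
h=cv2.cvtColor(w["image"],cv2.COLOR_RGB2HSV).astype(int)
m=((h[:,:,0]>8)&(h[:,:,0]<28)&(h[:,:,1]>110)&(h[:,:,2]>90)).astype(np.uint8)
N,l,st,c=cv2.connectedComponentsWithStats(m)
for i in range(1,N):
    if st[i,4]>20: print(st[i,4],c[i].round(1),(1000*onz(w,*c[i],.0265)).round(1),(RB@(1000*onz(w,*c[i],.0265)[:2]-C0)).round(1))
E
```

```text
[418 152  66  97] mid world [440.6 282.7] bin [-58.   76.8] wid 45.3
[263 164  58  93] mid world [432.2 162.8] bin [-50.4 -43.2] wid 42.2
[  0 241  58  59] mid world [451.9 -59. ] bin [  -1.6 -260.4] wid 42.4
[0.43663417 0.18218238 0.1978625 ]
99 [72.5 61.6] [305.5  25.1  26.5] [-157.8 -196.4]
106 [95.6 79.4] [319.4  38.2  26.5] [-145.8 -181.6]
110 [290.6 148.8] [386.5 168.4  26.5] [-96.5 -43.7]
25 [431.2 256.6] [484.3 266.   26.5] [-12.4  66. ]
```

Can C is at bin (-53,-43), about 34 mm off the wall. I'll grasp it near its stud end.

Emit:
arm_command(commands=[[[-7,-5,-30],0,-0.5],[[-10,-6,-30],0,-0.5],[[-10,-6,-30],0,-0.5],[[0,0,-30],0,-0.5],[[0,0,-30],0,-0.5],[[0,0,-20],0,-0.5],[[0,0,-12],0,-0.5],[[0,0,-9],0,-0.5],[[0,0,0],0,-0.5]])

```text
clock: 19.2
position: [0.4096, 0.1649, 0.0065]
tool_rot: [-3.141, -0.001, 3.005]
force: [0.1, 0.1, -0.8]
grip_width: 0.0645
finger_force: 0.0
```

Emit:
arm_command(commands=[[[0,0,0],0,1],[[0,0,0],0,1],[[0,0,0],0,1],[[0,0,0],0,1],[[0,0,0],0,1]], newtons=25)

```text
clock: 19.7
position: [0.4104, 0.1654, 0.008]
tool_rot: [3.141, 0.001, 3.006]
force: [-1.9, -3.5, 9.1]
grip_width: 0.0441
finger_force: 25.8
```

Emit:
arm_command(commands=[[[0,0,20],0,1],[[0,0,30],0,1],[[0,0,40],0,1],[[10,-15,30],0.015,1],[[10,-38,0],0.015,1],[[10,-38,0],0.015,1],[[10,-38,0],0.015,1],[[5,-38,0],0.015,1],[[0,-38,0],0.015,1],[[0,-38,0],0.015,1],[[0,-38,0],0.015,1],[[-5,-38,0],0.015,1],[[-10,-38,0],0.015,1],[[-10,-38,0],0,1],[[-10,-38,0],0,1],[[0,-38,0],0,1],[[0,-26,0],0,1],[[0,0,-30],0,1],[[0,0,-20],0,1],[[0,0,0],0,1]])

```text
clock: 21.7
position: [0.419, -0.3309, 0.0756]
tool_rot: [3.14, -0.003, -3.127]
force: [-0.2, 0.6, -1.6]
grip_width: 0.044
finger_force: 27.0
```

Run:
```python
from h import *
s=grab_frame("scene"); save(s,"s5",(120,150,360,330),3)
o=bot.observe(); print(o["position"],o["grip_width"],o["force"])
```

```text
[ 0.41962911 -0.3312986   0.07702207] 0.044238090624628836 [ 0.7586464   0.32951332 -0.60486943]
```

View pics/s5.png

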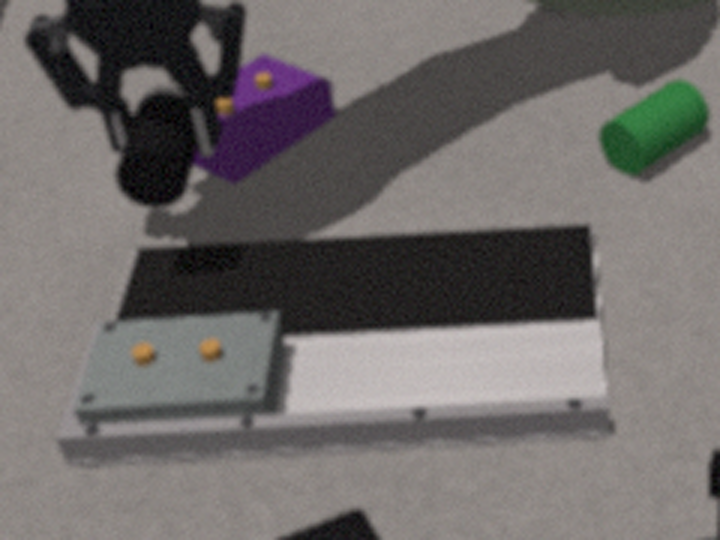

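The scene crop shows can C held horizontally at crop (155,150), stud end toward the robot. The module is still home.

Emit:
arm_command(commands=[[[-5,10,-5],-0.01,1],[[-5,10,-15],0,1],[[0,10,-15],0,1],[[0,0,-8],0,1],[[0,0,-8],0,1],[[0,0,-5],0,1],[[0,0,0],0,1]])

```text
clock: 22.45
position: [0.41, -0.302, 0.0211]
tool_rot: [-3.142, -0.0, -3.138]
force: [-0.4, 1.1, -1.2]
grip_width: 0.0446
finger_force: 27.0
```

Emit:
arm_command(commands=[[[0,0,-3],0,1],[[0,0,-3],0,1],[[0,0,-2],0,1],[[0,0,-2],0,1],[[0,0,0],0,1]])

```text
clock: 22.95
position: [0.41, -0.3016, 0.0111]
tool_rot: [3.141, -0.0, -3.137]
force: [0.3, -0.2, -1.8]
grip_width: 0.0443
finger_force: 27.0
```

Emit:
arm_command(commands=[[[0,0,-1],0,1],[[0,0,-0.7],0,1],[[0,0,-0.6],0,1],[[0,0,0],0,1]])

```text
clock: 23.35
position: [0.4098, -0.3018, 0.0093]
tool_rot: [3.142, -0.0, -3.138]
force: [-4.0, 1.4, 9.3]
grip_width: 0.0442
finger_force: 28.1
```

Emit:
arm_command(commands=[[[2.2,0,4.7],0,1],[[2.6,0,4.7],0,1],[[3,0,4.4],0,1],[[3.4,0,4.2],0,1],[[3.7,0,3.8],0,1],[[4,0,3.5],0,1],[[0,0,0],0,1]])

```text
clock: 24.05
position: [0.4299, -0.3017, 0.0348]
tool_rot: [-3.141, 0.001, -3.137]
force: [-0.2, 0.3, -2.0]
grip_width: 0.0444
finger_force: 27.1
```

Run:
```python
from h import *
s=grab_frame("scene"); save(s,"s6",(140,170,260,290),5)
```

```text
(no output)
```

View pics/s6.png

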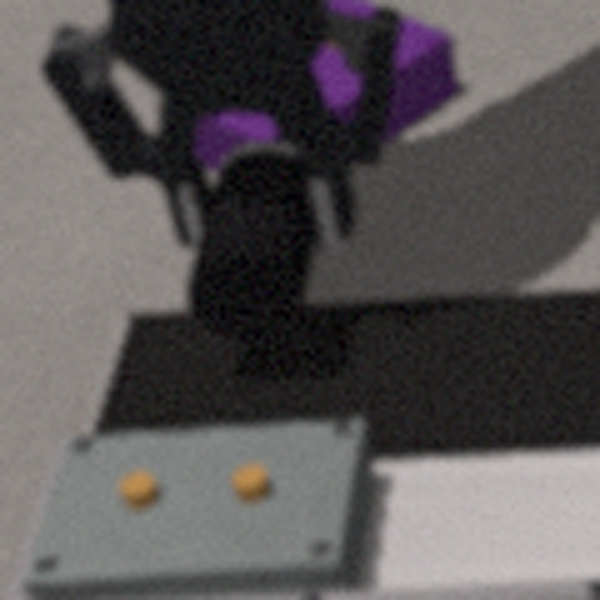

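The crop shows the can pivoting between the pads, with the rim of its stud end now visible at crop (265,150).

Emit:
arm_command(commands=[[[0,0,-1],0,1],[[0,0,-1],0,1],[[0,0,0],0,1]])

```text
clock: 24.4
position: [0.4288, -0.3016, 0.032]
tool_rot: [3.141, -0.0, -3.138]
force: [-0.4, -0.5, -1.1]
grip_width: 0.0441
finger_force: 27.1
```

Emit:
arm_command(commands=[[[0,0,-1.5],0,1],[[0,0,-1.5],0,1],[[0,0,0],0,1]])

```text
clock: 24.7
position: [0.4289, -0.3016, 0.0291]
tool_rot: [3.141, -0.0, -3.138]
force: [-0.4, -0.2, -1.4]
grip_width: 0.0443
finger_force: 27.1
```

Emit:
arm_command(commands=[[[0,0,-1.5],0,1],[[0,0,-1.5],0,1],[[0,0,-1],0,1],[[0,0,0],0,1]])

```text
clock: 25.1
position: [0.429, -0.3016, 0.0252]
tool_rot: [3.141, -0.0, -3.137]
force: [0.7, 0.1, -1.7]
grip_width: 0.044
finger_force: 27.1
```

Emit:
arm_command(commands=[[[0,0,-1.5],0,1],[[0,0,-1.5],0,1],[[0,0,-1],0,1],[[0,0,0],0,1]])

```text
clock: 25.5
position: [0.429, -0.3016, 0.0212]
tool_rot: [3.141, -0.0, -3.137]
force: [0.7, -0.6, -1.1]
grip_width: 0.0441
finger_force: 27.1
```

Emit:
arm_command(commands=[[[0,0,-1.5],0,1],[[0,0,-1.5],0,1],[[0,0,0],0,1]])

```text
clock: 25.8
position: [0.429, -0.3016, 0.0181]
tool_rot: [3.142, -0.0, -3.137]
force: [-0.3, 0.5, -1.6]
grip_width: 0.0441
finger_force: 27.1
```

Gripped at 25 N, the pads' friction holds the can horizontal, so lifting it does not pivot it. I'll try relaxing the grip to a light pinch so that gravity swings the base down.

Emit:
arm_command(commands=[[[0,0,0],0,-0.02],[[0,0,0],0,-0.02],[[0,0,0],0,-0.02]], newtons=20)

```text
clock: 26.1
position: [0.4291, -0.3016, 0.0183]
tool_rot: [3.142, 0.0, -3.137]
force: [-0.2, 0.4, -2.1]
grip_width: 0.0442
finger_force: 27.1
```

Emit:
arm_command(commands=[[[0,0,0],0,-0.035],[[0,0,0],0,-0.035],[[0,0,0],0,-0.035]])

```text
clock: 26.4
position: [0.429, -0.3017, 0.0183]
tool_rot: [-3.142, 0.0, -3.138]
force: [-0.7, -0.1, -1.8]
grip_width: 0.0442
finger_force: 23.3
```

Emit:
arm_command(commands=[[[0,0,0],0,-0.045],[[0,0,0],0,-0.045],[[0,0,0],0,-0.045]])

```text
clock: 26.7
position: [0.429, -0.3017, 0.0183]
tool_rot: [-3.142, -0.0, -3.137]
force: [-0.3, 0.4, -2.0]
grip_width: 0.0447
finger_force: 9.3
```

Emit:
arm_command(commands=[[[0,0,0],0,-0.055],[[0,0,0],0,-0.055],[[0,0,0],0,-0.055]])

```text
clock: 27.0
position: [0.4291, -0.3017, 0.0184]
tool_rot: [-3.141, 0.0, -3.137]
force: [-0.6, -1.0, -0.5]
grip_width: 0.045
finger_force: 0.0
```

A force-free opening of 45.0 mm corresponds to command -0.055, so the pinch force can be tuned through the finger command. The can now lies on the strip. I'll re-pinch it lightly at axis height and swing it up along the arc.

Emit:
arm_command(commands=[[[0,0,0],0,-0.075],[[0,0,-4],0,-0.075],[[0,0,-4],0,-0.075],[[0,0,0],0,-0.05],[[0,0,0],0,-0.05],[[0,0,0],0,-0.05]])

```text
clock: 27.6
position: [0.429, -0.3016, 0.0103]
tool_rot: [3.141, -0.0, -3.137]
force: [-0.2, -0.6, -2.4]
grip_width: 0.0454
finger_force: 2.5
```

Emit:
arm_command(commands=[[[2.2,0,4.9],0,-0.05],[[2.6,0,4.7],0,-0.05],[[3,0,4.4],0,-0.05],[[3.4,0,4.2],0,-0.05],[[3.7,0,3.8],0,-0.05],[[4,0,3.5],0,-0.05],[[0,0,0],0,-0.05]])

```text
clock: 28.3
position: [0.4488, -0.3017, 0.0363]
tool_rot: [-3.141, 0.001, -3.137]
force: [0.4, 0.3, -1.2]
grip_width: 0.0447
finger_force: 2.6
```

Run:
```python
from h import *
s=grab_frame("scene"); save(s,"s7",(140,170,260,290),5)
w=grab_frame("wrist"); cv2.imwrite("pics/j7.png",np.hstack([cv2.imread("pics/s7.png")[:, :400],cv2.resize(w["image"][:,:,::-1],(400,300)).repeat(2,0)[:600]]))
```

```text
(no output)
```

View pics/j7.png

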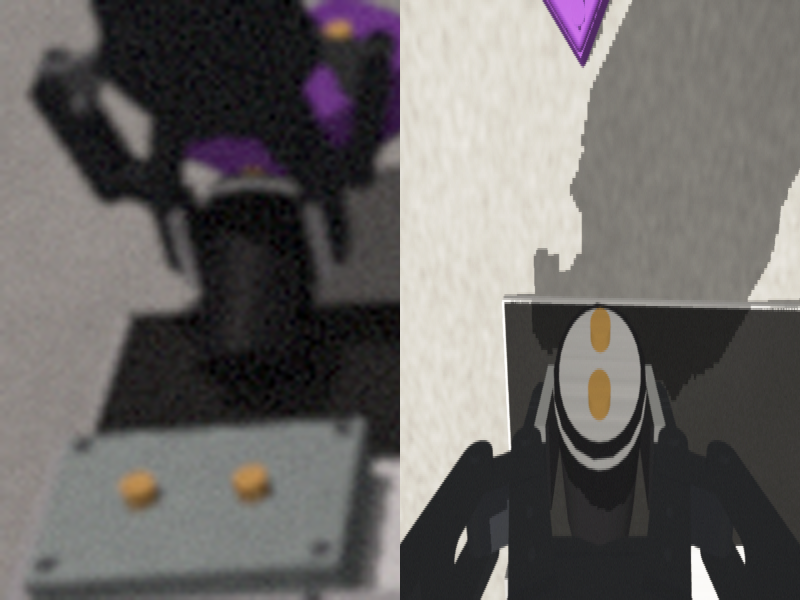

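The wrist panel (right) shows the stud disc at (600,375) turning upward, so the light pinch pivots the can. I'll continue the arc.

Emit:
arm_command(commands=[[[4.3,0,3.1],0,-0.05],[[4.6,0,2.7],0,-0.05],[[4.8,0,2.3],0,-0.05],[[5,0,1.9],0,-0.05],[[5.1,0,1.5],0,-0.05],[[5.2,0,1],0,-0.05],[[5.3,0,0.5],0,-0.05],[[5.3,0,0],0,-0.05],[[5.3,0,-0.4],0,-0.05],[[5.3,0,-0.8],0,-0.05],[[5.2,0,-1.3],0,-0.05],[[5,0,-1.7],0,-0.05],[[0,0,0],0,-0.05]])

```text
clock: 29.7
position: [0.5091, -0.3015, 0.0443]
tool_rot: [-3.141, 0.0, -3.137]
force: [-1.0, 0.2, -0.9]
grip_width: 0.0449
finger_force: 1.8
```

Run:
```python
from h import *
o=bot.observe();print(o["position"],o["force"],o["finger_force"])
s=grab_frame("scene"); save(s,"s8",(140,170,260,290),5)
w=grab_frame("wrist"); cv2.imwrite("pics/j8.png",np.hstack([cv2.imread("pics/s8.png")[:, :400],cv2.resize(w["image"][240:,120:520,::-1],None,fx=1,fy=1).repeat(2,0)[:480].copy() if 0 else cv2.copyMakeBorder(w["image"][100:480,120:520,::-1],0,220,0,0,cv2.BORDER_CONSTANT)]))
```

```text
[ 0.50907751 -0.3015411   0.04430434] [-0.96288947  0.22468627 -0.90711528] 1.785210594534874
```

View pics/j8.png

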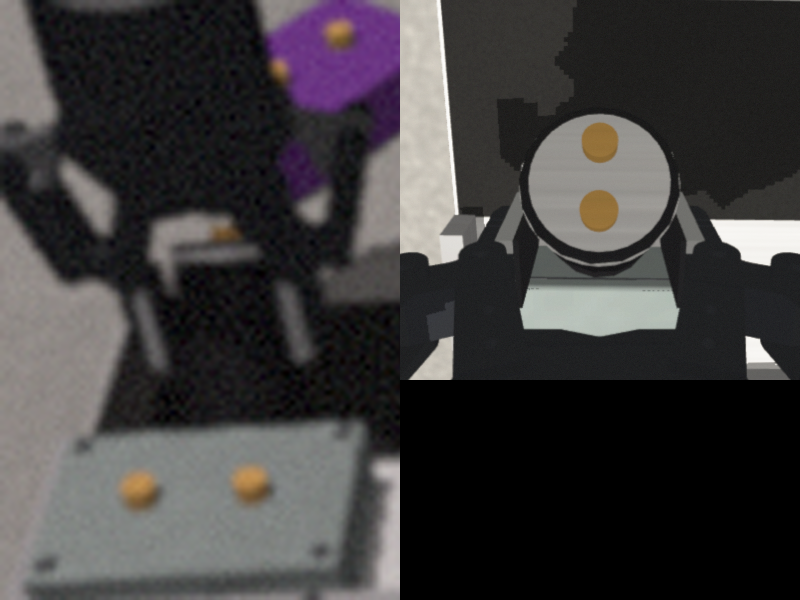

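Can C is upright in the pads, with the stud disc seen face-on at right-panel (600,182), but at x=0.509 it is near the strip's limit. I'll grip it firmly, shift it toward the strip's centre, press it flat and release.

Emit:
arm_command(commands=[[[0,0,-0.5],0,0.2],[[0,0,0],0,0.2],[[0,0,3],0,0.2],[[-6,0,3],0,0.2],[[-8,0,0],0,0.2],[[-6,0,0],0,0.2],[[-4,0,-2],0,0.2],[[0,0,-2],0,0.2],[[0,0,-2],0,0.2],[[0,0,-1],0,0.2],[[0,0,0],0,0.2]], newtons=20)

```text
clock: 30.9
position: [0.4847, -0.3018, 0.0436]
tool_rot: [-3.141, 0.001, -3.137]
force: [-3.7, 1.9, 15.7]
grip_width: 0.0441
finger_force: 23.7
```

Emit:
arm_command(commands=[[[0,0,0.5],0,-0.04],[[0,0,0],0,-0.06],[[0,0,0],0,-0.1],[[0,0,0],0,-0.3],[[0,0,0],0,-0.6],[[0,0,0],0,-0.6],[[0,0,15],0,-0.6],[[0,0,30],0,-0.6],[[0,0,40],0,-0.6],[[0,0,40],0,-0.6],[[0,10,35],0,-1],[[0,0,0],0,-1]])

```text
clock: 32.1
position: [0.486, -0.2919, 0.209]
tool_rot: [-3.139, 0.007, -3.137]
force: [0.1, 0.4, 0.1]
grip_width: 0.0854
finger_force: 0.0
```

```bash
cat >> h.py <<'E'
def brass(f,minA=20):
    h=cv2.cvtColor(f["image"],cv2.COLOR_RGB2HSV).astype(int)
    m=((h[:,:,0]>8)&(h[:,:,0]<28)&(h[:,:,1]>110)&(h[:,:,2]>80)).astype(np.uint8)
    N,l,st,c=cv2.connectedComponentsWithStats(m)
    return [(c[i],int(st[i,4])) for i in range(1,N) if st[i,4]>minA]
def standing(f):
    # silver discs: bright low-sat blobs; report centre on z=.081
    for c,a in brass(f): print("brass",a,c.round(1),"@87",(1000*onz(f,*c,.085)).round(1)[:2],"@46.5",(1000*onz(f,*c,.0465)).round(1)[:2])
E
python3 - <<'E'
from h import *
w=grab_frame("wrist"); s=grab_frame("scene"); save(w,"w9"); save(s,"s9"); standing(w); print("scene"); 
for c,a in brass(s,5): print(a,c.round(1))
print(bot.observe()["position"])
E
```

```text
brass 106 [305.3 102.4] @87 [ 407.5 -300.8] @46.5 [ 406.5 -302.1]
brass 201 [277.9 327.2] @87 [ 558.9 -320.8] @46.5 [ 579.8 -325. ]
brass 205 [326.9 327.9] @87 [ 559.3 -286.1] @46.5 [ 580.2 -285.3]
scene
4692 [ 75.1 137.2]
7 [110.4 157.9]
14 [207.5 176.5]
29 [ 80.4 182. ]
16 [194.5 184.5]
30 [ 83.3 190.4]
11 [473.9 222.4]
14 [483.3 222.6]
31 [167.4 267.5]
30 [189.6 266.4]
[ 0.484644   -0.29155455  0.20509932]
```

Run:
```python
from h import *
w=grab_frame("wrist"); im=w["image"]
ve=proj(w,[.4315,-.33,.006]); print("strip edge v",ve)
for v in range(96,int(ve[1])+12,4):
    r=im[v,230:400].max(1); print(v,"".join('#' if q<55 else ('o' if q>150 else ('+' if q>110 else '.')) for q in r[::2]))
print(onz(w,305,102,.0285))
```

```text
strip edge v [271.14508972 139.41546602]
96 ooooooooooooooooooooooooooooooooooooooo.......ooooooo+...............................
100 oooooooooooooooooooooooooooooooooooo+++.........+oooo................................
104 ooooooooooooooooooooooooooooo.....ooooooo+...........................................
108 oooooooooooooooooooooooooooo......+ooooo++...........................................
112 ooooooooooooooooooooooo##########.#..################................................
116 ooooooooooooooooooooooooooooooooooooooooooooooo+++++++...............................
120 ooooooooooooooooooooooo++++ooooooooooooooooo+........................................
124 ooooooooooooooooooooooo############..################................................
128 ooooooooooooooooooooooo############...###############................................
132 ooooooooooooooooooooooo############...###############................................
136 ++++o+o++++oooo+ooooooo############...###############.+++..+.........................
140 ####################################...##############################################
144 ####################################...##############################################
148 #####################################################################################
[ 0.40364575 -0.30223058  0.0285    ]
```

Can C had not quite reached upright and fell back to lying, studs toward -x, with its disc end at x≈0.409 and y≈-0.302. I'll repeat the arc and this time gauge the tilt from the studs before letting go.

Emit:
arm_command(commands=[[[-14,-3,-25],0,-0.5],[[-14,-3,-30],0,-0.5],[[-14,-2,-30],0,-0.5],[[-14,-2,-30],0,-0.5],[[-1,0,-35],0,-0.5],[[0,0,-25],0,-0.5],[[0,0,-12],0,-0.5],[[0,0,-8],0,-0.5],[[0,0,0],0,-0.2],[[0,0,0],0,-0.05],[[0,0,0],0,-0.05],[[0,0,0],0,-0.05],[[0,0,0],0,-0.05]])

```text
clock: 33.55
position: [0.4277, -0.3018, 0.0091]
tool_rot: [-3.141, 0.001, -3.137]
force: [-0.5, -0.8, 2.4]
grip_width: 0.0447
finger_force: 2.7
```

Emit:
arm_command(commands=[[[2.2,0,4.9],0,-0.05],[[2.6,0,4.7],0,-0.05],[[3,0,4.4],0,-0.05],[[3.4,0,4.2],0,-0.05],[[3.7,0,3.8],0,-0.05],[[4,0,3.5],0,-0.05],[[4.3,0,3.1],0,-0.05],[[4.6,0,2.7],0,-0.05],[[4.8,0,2.3],0,-0.05],[[5,0,1.9],0,-0.05],[[5.1,0,1.5],0,-0.05],[[5.2,0,1],0,-0.05],[[5.3,0,0.5],0,-0.05],[[0,0,0],0,-0.05]])

```text
clock: 34.95
position: [0.4814, -0.3017, 0.0472]
tool_rot: [-3.141, 0.001, -3.137]
force: [-0.0, 0.0, 0.9]
grip_width: 0.0448
finger_force: 3.1
```

```bash
cat >> h.py <<'E'
def tilt():
    w=grab_frame("wrist"); o=bot.observe(); p=o["position"]*1000
    im=w["image"].astype(int); 
    for c,a in brass(w): print("brass",a,c.round(1))
    # silver disc + studs blob in the region above the TCP
    u0,v0=proj(w,(p+[0,0,37])/1000)
    h=cv2.cvtColor(w["image"],cv2.COLOR_RGB2HSV)
    m=((im.max(2)>110)&(im.max(2)<200)).astype(np.uint8); m=cv2.morphologyEx(m,cv2.MORPH_OPEN,np.ones((3,3),np.uint8))
    N,l,st,cc=cv2.connectedComponentsWithStats(m)
    i=min(range(1,N),key=lambda i:np.hypot(*(cc[i]-[u0,v0])) if st[i,4]>3000 else 1e9)
    k=cv2.convexHull(np.vstack(cv2.findContours((l==i).astype(np.uint8),0,2)[0])); e=cv2.fitEllipse(k)
    print("expected disc px",(round(u0),round(v0)),"blob",st[i],cc[i].round(),"ell",[np.round(q,1) for q in e])
    X=onz(w,*e[0],(p[2]+36)/1000)*1000; print("TCP",p.round(1),"disc-TCP",(X-p).round(1),"F",o["force"].round(1),o["finger_force"])
    return w
E
python3 - <<'E'
from h import *
w=tilt(); save(w,"w10")
E
```

```text
brass 982 [319.5 281.9]
brass 1066 [319.1 347.4]
expected disc px (319, 370) blob [ 241  378  157   48 5294] [319. 406.] ell [array([317.7, 401.7]), array([ 63.7, 178.8]), np.float64(91.2)]
TCP [ 480.9 -301.7   47.1] disc-TCP [11.5 -0.2 36. ] F [-0.4  1.1  0.9] 3.0742088332772255
```

```bash
cat >> h.py <<'E'
from scipy.optimize import least_squares
def phi(sgn=-1,w=None):
    """sgn: world-x direction of studs when lying. returns lean from vertical towards sgn*x and slip along axis"""
    w=w or grab_frame("wrist"); o=bot.observe(); p=o["position"]*1000
    b=[c for c,a in brass(w,300)]
    if len(b)!=2: print("brass",b); return
    mid=np.mean(b,0); sep=np.linalg.norm(b[0]-b[1]); dr=(b[1]-b[0])/sep
    def model(q):
        f,a=q; ax=np.array([sgn*np.sin(f),0,np.cos(f)]); P=p+[0,0,18.7]; M=P+ax*a; return proj(w,M/1000)
    best=least_squares(lambda q:[*(model(q)-mid)*[0.,1],(q[1]-23)*0.5],[0.2,23.])
    # spacing-based estimate (20 mm studs) when aligned with x
    print("mid",mid.round(1),"sep",sep.round(1),"dir",dr.round(2),"lean deg",np.degrees(best.x[0]).round(1),"F",o["force"].round(1),"ff",round(o["finger_force"],1),"TCP",p.round(1))
    if abs(dr[1])>.9:
        for fd in (0,15,30,45):
            f=np.radians(fd); ax=np.array([sgn*np.sin(f),0,np.cos(f)]); e=np.array([np.cos(f),0,-sgn*np.sin(f)]); M=p+[0,0,18.7]+23*ax
            a,b2=proj(w,(M-10*e)/1000),proj(w,(M+10*e)/1000); print("  if",fd,"mid",((a+b2)/2).round(0),"sep",np.linalg.norm(a-b2).round(1))
E
python3 - <<'E'
from h import *
phi()
E
```

```text
mid [319.3 314.1] sep 65.3 dir [-0.01  1.  ] lean deg 46.9 F [-0.6 -0.3  0.1] ff 3.0 TCP [ 480.6 -301.7   47.1]
  if 0 mid [319. 380.] sep 62.0
  if 15 mid [319. 360.] sep 71.8
  if 30 mid [319. 339.] sep 74.0
  if 45 mid [319. 318.] sep 68.5
```

Emit:
arm_command(commands=[[[0,0,-1],0,-0.051],[[0,0,-1],0,-0.051],[[0,0,0],0,-0.052],[[0,0,0],0,-0.052],[[0,0,0],0,-0.052]])

```text
clock: 35.55
position: [0.4805, -0.3017, 0.0451]
tool_rot: [3.142, -0.0, -3.137]
force: [-0.3, -0.8, 1.3]
grip_width: 0.0447
finger_force: 1.6
```

Run:
```python
from h import *
phi()
```

```text
mid [319.3 312.1] sep 65.6 dir [-0.01  1.  ] lean deg 49.2 F [-1.3 -0.8  1.7] ff 1.6 TCP [ 480.5 -301.7   45.1]
  if 0 mid [319. 381.] sep 61.9
  if 15 mid [319. 361.] sep 71.8
  if 30 mid [319. 340.] sep 74.0
  if 45 mid [319. 319.] sep 68.5
```

Emit:
arm_command(commands=[[[0,0,0],0,0.2],[[0,0,0],0,0.2],[[0,0,4],0,0.2],[[-5,0,2],0,0.2],[[-10,0,0],0,0.2],[[-12,0,0],0,0.2],[[-12,0,0],0,0.2],[[-8,0,0],0,0.2],[[-3,0,-3],0,0.2],[[0,0,-2],0,0.2],[[0,0,-1],0,0.2],[[0,0,0],0,0.2]], newtons=20)

```text
clock: 36.8
position: [0.4306, -0.3017, 0.045]
tool_rot: [3.142, -0.0, -3.137]
force: [-1.8, 0.7, 3.0]
grip_width: 0.0445
finger_force: 21.4
```

Emit:
arm_command(commands=[[[0,0,0],0,-0.051],[[0,0,0],0,-0.051],[[5,0,1.8],0,-0.051],[[5,0,1.6],0,-0.051],[[5,0,1.2],0,-0.051],[[5,0,0.8],0,-0.051],[[0,0,0],0,-0.051]])

```text
clock: 37.5
position: [0.4515, -0.3015, 0.0506]
tool_rot: [-3.141, 0.001, -3.137]
force: [0.3, -0.1, -2.3]
grip_width: 0.0448
finger_force: 2.7
```

Run:
```python
from h import *
phi()
```

```text
mid [319.3 323.1] sep 69.4 dir [-0.01  1.  ] lean deg 39.6 F [-0.8 -0.1 -2.2] ff 2.7 TCP [ 450.9 -301.5   50.5]
  if 0 mid [319. 379.] sep 62.0
  if 15 mid [319. 359.] sep 71.8
  if 30 mid [319. 338.] sep 74.0
  if 45 mid [319. 317.] sep 68.4
```

Emit:
arm_command(commands=[[[0,0,-1.5],0,-0.05],[[0,0,-1.5],0,-0.05],[[0,0,0],0,-0.05]])

```text
clock: 37.85
position: [0.4504, -0.3018, 0.0474]
tool_rot: [-3.142, -0.0, -3.138]
force: [-0.8, 0.5, 1.9]
grip_width: 0.045
finger_force: 3.2
```

Emit:
arm_command(commands=[[[4,0,0],0,-0.05],[[4,0,0],0,-0.05],[[4,0,0],0,-0.05],[[4,0,0],0,-0.05]])

```text
clock: 38.25
position: [0.467, -0.3016, 0.0474]
tool_rot: [-3.142, -0.0, -3.137]
force: [-0.2, -0.2, -0.9]
grip_width: 0.045
finger_force: 3.3
```

Run:
```python
from h import *
phi()
```

```text
mid [319.3 342.1] sep 69.1 dir [-0.01  1.  ] lean deg 29.3 F [-0.1  0.9 -1.5] ff 3.3 TCP [ 467.6 -301.5   47.4]
  if 0 mid [319. 383.] sep 61.7
  if 15 mid [319. 363.] sep 71.6
  if 30 mid [319. 342.] sep 74.0
  if 45 mid [319. 321.] sep 68.5
```

Emit:
arm_command(commands=[[[0,0,-1.5],0,-0.05],[[3,0,-0.5],0,-0.05],[[4,0,0],0,-0.05],[[4,0,0],0,-0.05],[[3,0,-0.5],0,-0.05],[[0,0,0],0,-0.05]])

```text
clock: 38.9
position: [0.481, -0.3016, 0.0449]
tool_rot: [-3.141, 0.0, -3.137]
force: [0.5, -0.7, -0.8]
grip_width: 0.0449
finger_force: 3.5
```

Run:
```python
from h import *
phi()
```

```text
mid [319.3 353.6] sep 67.0 dir [-0.01  1.  ] lean deg 19.8 F [ 0.2  0.3 -0.6] ff 3.5 TCP [ 480.8 -301.6   45. ]
  if 0 mid [318. 380.] sep 62.0
  if 15 mid [319. 360.] sep 71.9
  if 30 mid [319. 339.] sep 74.1
  if 45 mid [319. 318.] sep 68.5
```

Emit:
arm_command(commands=[[[3,0,-1],0,-0.05],[[3,0,-1],0,-0.05],[[3,0,-1],0,-0.05],[[0,0,-0.5],0,-0.05],[[0,0,0],0,-0.05]])

```text
clock: 39.45
position: [0.4899, -0.3017, 0.0416]
tool_rot: [-3.141, 0.001, -3.137]
force: [2.8, 1.1, 2.1]
grip_width: 0.0451
finger_force: 3.7
```

Run:
```python
from h import *
phi()
```

```text
mid [319.3 365.8] sep 61.4 dir [-0.02  1.  ] lean deg 11.5 F [ 1.5 -0.9  1.8] ff 3.7 TCP [ 489.7 -301.7   41.6]
  if 0 mid [319. 380.] sep 61.9
  if 15 mid [319. 361.] sep 71.8
  if 30 mid [319. 339.] sep 74.0
  if 45 mid [319. 318.] sep 68.5
```

Emit:
arm_command(commands=[[[-1,0,0],0,-0.055],[[0,0,0],0,-0.06],[[0,0,0],0,-0.08],[[0,0,0],0,-0.15],[[0,0,0],0,-0.3],[[0,0,0],0,-0.5],[[0,0,0],0,-0.5]])

```text
clock: 40.2
position: [0.4886, -0.3017, 0.0415]
tool_rot: [-3.142, 0.0, -3.137]
force: [0.2, -0.4, 0.7]
grip_width: 0.0645
finger_force: 0.0
```

Run:
```python
from h import *
phi()
```

```text
mid [319.4 371.7] sep 60.4 dir [-0.02  1.  ] lean deg 7.6 F [-0.5 -0.2 -0.1] ff 0.0 TCP [ 488.5 -301.7   41.5]
  if 0 mid [319. 381.] sep 61.9
  if 15 mid [319. 361.] sep 71.8
  if 30 mid [319. 340.] sep 74.0
  if 45 mid [319. 319.] sep 68.5
```

Emit:
arm_command(commands=[[[0,0,10],0,-0.6],[[0,0,25],0,-0.7],[[0,0,40],0,-1],[[0,0,40],0,-1],[[0,0,0],0,-1]])

```text
clock: 40.75
position: [0.4903, -0.3031, 0.162]
tool_rot: [-3.139, 0.007, -3.138]
force: [0.5, 0.2, -0.7]
grip_width: 0.0851
finger_force: 0.0
```

Run:
```python
from h import *
w=grab_frame("wrist"); s=grab_frame("scene"); t=grab_frame("top"); save(w,"w11")
B=sorted([c for c,a in brass(w,100)],key=lambda c:c[1]); print([b.round(1).tolist() for b in B])
for n,f in(("scene",s),("top",t)): print(n,[(c.round(1).tolist(),a) for c,a in brass(f,3)])
for b in B: print((1000*onz(w,*b,.087)).round(1))
```

```text
[[322.6, 223.0], [322.0, 256.4], [287.3, 354.2], [344.2, 354.9]]
scene [([75.5, 137.2], 4719), ([207.4, 176.4], 13), ([80.6, 182.0], 29), ([194.5, 184.5], 16), ([83.2, 190.5], 31), ([185.5, 213.6], 11), ([183.9, 219.4], 11), ([473.8, 222.3], 12), ([483.2, 222.5], 13), ([167.4, 267.5], 31), ([189.6, 266.5], 31)]
top [([186.7, 213.4], 7), ([195.3, 214.6], 7), ([442.2, 220.9], 23), ([460.4, 221.2], 28), ([178.3, 264.6], 7), ([186.9, 266.1], 8), ([291.8, 342.0], 6), ([298.4, 348.8], 11), ([579.0, 372.4], 49), ([588.0, 390.3], 50), ([614.3, 450.6], 2918)]
[ 474.5 -301.4   87. ]
[ 493.4 -301.6   87. ]
[ 554.3 -321.6   87. ]
[ 554.6 -288.2   87. ]
```

Run:
```python
from h import *
import pickle
w=grab_frame("wrist"); s=pickle.load(open("f0.pkl","rb"))["scene"]
print((1000*tri([(w,322.6,223),(s,185.5,213.6)])).round(1),(1000*tri([(w,322,256.4),(s,183.9,219.4)])).round(1))
```

```text
[ 472.3 -301.2   83.6] [ 490.9 -301.2   83.7]
```

Can C now stands with both studs at the same height, z≈84–87 mm, and its axis at (483,-301). Next is can A.

Emit:
arm_command(commands=[[[4.5,30,20],-0.014,1],[[4.5,45,0],-0.014,1],[[4.5,45,0],-0.014,1],[[4.5,45,0],-0.014,1],[[4.5,45,0],-0.014,1],[[4.5,45,0],-0.014,1],[[4.5,45,0],-0.014,1],[[4.5,45,0],-0.014,1],[[4.5,45,0],-0.014,1],[[4.5,45,0],-0.013,1],[[4.5,45,0],0,1],[[4.5,45,0],0,1],[[4.5,45,0],0,1],[[0,15,-20],0,1],[[0,0,-40],0,1],[[0,0,-40],0,1],[[0,0,-20],0,1],[[0,0,-8],0,1],[[0,0,0],0,1]])

```text
clock: 42.85
position: [0.5466, 0.2834, 0.0476]
tool_rot: [-3.141, -0.002, 3.007]
force: [-0.0, -0.1, 0.7]
grip_width: -0.0004
finger_force: 0.0
```

Emit:
arm_command(commands=[[[0,0,3],0,1],[[-0.5,-4,0],0,1],[[0,0,-2],0,1],[[0,0,-1.2],0,1],[[0,0,0],0,1]])

```text
clock: 43.35
position: [0.5466, 0.2794, 0.0483]
tool_rot: [3.141, 0.0, 3.007]
force: [-0.6, -0.0, 1.9]
grip_width: 0.0002
finger_force: 0.8
```

Emit:
arm_command(commands=[[[0,0,-0.4],0,1],[[-0.5,-4,0],0,1],[[-0.5,-4,0.2],0,1],[[-0.5,-4,0.2],0,1],[[-0.5,-4,0],0,1],[[-0.5,-4,0],0,1]])

```text
clock: 43.95
position: [0.544, 0.2596, 0.0489]
tool_rot: [3.141, 0.0, 3.007]
force: [-2.5, 1.4, 14.0]
grip_width: -0.0003
finger_force: 6.3
```

Emit:
arm_command(commands=[[[-0.5,-4,0],0,1],[[-0.5,-4,0],0,1],[[-0.5,-4,0],0,1],[[-0.5,-4,0],0,1],[[-0.5,-3,0],0,1],[[0,0,0],0,1]])

```text
clock: 44.55
position: [0.5415, 0.2401, 0.0487]
tool_rot: [3.141, -0.0, 3.006]
force: [-3.2, -0.5, 10.1]
grip_width: 0.0
finger_force: 4.9
```

Emit:
arm_command(commands=[[[-0.5,-4,0],0,1],[[-0.5,-4,0],0,1],[[0,0,8],0,1],[[1.5,11,0],0,1],[[1.5,11,0],0,1],[[0,0,-6],0,1],[[0,0,-2],0,1],[[0,0,0],0,1]])

```text
clock: 45.35
position: [0.5431, 0.2543, 0.0477]
tool_rot: [-3.141, -0.001, 3.007]
force: [-0.9, 1.3, 1.6]
grip_width: -0.0002
finger_force: 0.6
```

Emit:
arm_command(commands=[[[-0.4,-3,0.8],0,1],[[-0.5,-4,0],0,1],[[-0.5,-4,0],0,1],[[-0.5,-4,0],0,1],[[-0.5,-4,0],0,1]])

```text
clock: 45.85
position: [0.5412, 0.2348, 0.0492]
tool_rot: [-3.142, 0.0, 3.006]
force: [-0.5, -0.1, -0.3]
grip_width: -0.0002
finger_force: 0.0
```

Emit:
arm_command(commands=[[[-0.5,-4,0],0,1],[[-0.5,-4,0],0,1],[[-0.5,-4,0],0,1],[[0,0,0],0,1],[[0,0,20],0,1],[[0,0,45],0,-1],[[-20,0,45],0,-1],[[-20,0,40],0,-1],[[0,0,0],0,-1],[[0,0,0],0,-1]])

```text
clock: 46.85
position: [0.4997, 0.224, 0.2]
tool_rot: [3.14, 0.001, 3.008]
force: [0.7, -0.3, -0.1]
grip_width: 0.0726
finger_force: 0.0
```

Run:
```python
from h import *
w=grab_frame("wrist"); save(w,"w12"); cans(w,330); print(bot.observe()["position"])
for c,a in brass(w,20): print(a,c.round(1),(1000*onz(w,*c,.0265)).round(1)[:2])
```

```text
[356  69  65 104] mid world [438.3 282.7] bin [-60.3  76.5] wid 44.4
[315 220  55  98] mid world [547.4 235.9] bin [54.  44.6] wid 42.5
[0.49957162 0.22365185 0.19894327]
44 [371.5 183.5] [482.9 266.5]
41 [397.  184.2] [486.  285.6]
25 [344. 326.] [598.8 231.9]
```

Can A is rolled clear, about 33 mm off the wall. I'll grasp it near its stud end.

Emit:
arm_command(commands=[[[18,3,-30],0,-0.5],[[18,3,-30],0,-0.5],[[18,3,-30],0,-0.5],[[14.6,0.4,-30],0,-0.5],[[0,0,-30],0,-0.5],[[0,0,-20],0,-0.5],[[0,0,-12],0,-0.5],[[0,0,-9],0,-0.5],[[0,0,0],0,-0.5],[[0,0,0],0,0.2],[[0,0,0],0,0.2],[[0,0,0],0,0.2],[[0,0,0],0,0.2],[[0,0,0],0,0.2]], newtons=25)

```text
clock: 48.3
position: [0.5687, 0.2329, 0.009]
tool_rot: [3.141, 0.001, 3.007]
force: [-0.6, -1.5, 7.6]
grip_width: 0.0443
finger_force: 26.1
```

Emit:
arm_command(commands=[[[0,0,20],0,0.2],[[0,0,35],0,0.2],[[-10,0,45],0,0.2],[[-15,-15,40],0.014,0.2],[[-15,-36,10],0.014,0.2],[[-15,-36,0],0.014,0.2],[[-15,-36,0],0.014,0.2],[[0,-36,0],0.014,0.2],[[0,-36,0],0.014,0.2],[[0,-36,0],0.014,0.2],[[0,-36,0],0.014,0.2],[[10,-36,0],0.014,0.2],[[15,-36,0],0.013,0.2],[[15,-36,0],0,0.2],[[15,-35,-20],0,0.2],[[6,-12,-30],0,0.2],[[0,0,-30],0,0.2],[[0,0,-25],0,0.2],[[0,0,-20],0,0.2],[[0,0,0],0,0.2]])

```text
clock: 50.3
position: [0.5578, -0.1888, 0.0311]
tool_rot: [3.141, -0.003, -3.137]
force: [-0.4, -0.1, -1.6]
grip_width: 0.0441
finger_force: 26.1
```

Emit:
arm_command(commands=[[[0,0,-10],0,0.2],[[0,0,-7],0,0.2],[[0,0,-3.5],0,0.2],[[0,0,0],0,0.2],[[0,0,0],0,-0.06],[[0,0,0],0,-0.06],[[0,0,0],0,-0.05],[[0,0,0],0,-0.05],[[0,0,0],0,-0.05]], newtons=20)

```text
clock: 51.2
position: [0.5595, -0.1894, 0.0129]
tool_rot: [-3.141, 0.001, -3.138]
force: [0.1, -0.8, 3.3]
grip_width: 0.045
finger_force: 2.4
```

Emit:
arm_command(commands=[[[-2.2,0,4.7],0,-0.05],[[-2.6,0,4.5],0,-0.05],[[-3,0,4.2],0,-0.05],[[-3.4,0,4],0,-0.05],[[-3.7,0,3.6],0,-0.05],[[-4,0,3.3],0,-0.05],[[-4.3,0,2.9],0,-0.05],[[-4.6,0,2.5],0,-0.05],[[0,0,0],0,-0.05]])

```text
clock: 52.1
position: [0.5309, -0.1894, 0.0426]
tool_rot: [-3.142, -0.0, -3.138]
force: [0.6, -0.9, -2.5]
grip_width: 0.045
finger_force: 2.5
```

Emit:
arm_command(commands=[[[0,0,-1.5],0,-0.051],[[0,0,-1.5],0,-0.051],[[0,0,0],0,-0.051]])

```text
clock: 52.4
position: [0.5316, -0.1892, 0.039]
tool_rot: [3.142, -0.0, -3.137]
force: [0.9, 0.0, 0.2]
grip_width: 0.045
finger_force: 2.3
```

Run:
```python
from h import *
w=grab_frame("wrist"); save(w,"w13"); phi(1,w)
print([(c.round(1).tolist(),a) for c,a in brass(w,20)])
```

```text
brass [array([323.54832347, 409.63708087])]
[([323.5, 409.6], 507), ([0.7, 424.1], 23)]
```

Emit:
arm_command(commands=[[[-4,0,-0.5],0,-0.05],[[-4,0,0.5],0,-0.05],[[-4,0,0.8],0,-0.05],[[-4,0,0.5],0,-0.05],[[0,0,0],0,-0.05]])

```text
clock: 52.95
position: [0.5147, -0.1893, 0.0407]
tool_rot: [3.141, -0.0, -3.138]
force: [-0.2, 0.4, -1.9]
grip_width: 0.045
finger_force: 2.4
```

Run:
```python
from h import *
w=grab_frame("wrist"); save(w,"w13"); phi(1,w)
print([(c.round(1).tolist(),a) for c,a in brass(w,20)])
```

```text
brass [array([323.668, 409.964])]
[([323.7, 410.0], 500), ([89.3, 446.0], 24)]
```

Emit:
arm_command(commands=[[[0,0,-1.5],0,-0.05],[[0,0,-1.5],0,-0.05],[[0,0,0],0,-0.05]])

```text
clock: 53.3
position: [0.5156, -0.1893, 0.0375]
tool_rot: [-3.142, 0.0, -3.137]
force: [0.3, -1.1, 0.1]
grip_width: 0.045
finger_force: 2.5
```

Emit:
arm_command(commands=[[[-4,0,-0.7],0,-0.05],[[-4,0,-0.3],0,-0.05],[[-4,0,0],0,-0.05],[[-4,0,0],0,-0.05]])

```text
clock: 53.7
position: [0.4989, -0.1893, 0.0366]
tool_rot: [3.142, -0.0, -3.137]
force: [1.2, -0.1, -0.0]
grip_width: 0.045
finger_force: 2.5
```

Run:
```python
from h import *
w=grab_frame("wrist"); save(w,"w13"); phi(1,w)
print([(c.round(1).tolist(),a) for c,a in brass(w,20)])
```

```text
brass [array([325.41625616, 414.25615764])]
[([325.4, 414.3], 406)]
```

Emit:
arm_command(commands=[[[0,0,8],0,-0.051],[[0,0,0],0,-0.051],[[0,0,8],0,-0.051],[[0,0,0],0,-0.051],[[0,0,0],0,-0.051]])

```text
clock: 54.25
position: [0.4997, -0.1892, 0.0529]
tool_rot: [-3.141, 0.0, -3.137]
force: [0.8, -0.4, -1.6]
grip_width: 0.0449
finger_force: 2.3
```

```bash
cat >> h.py <<'E'
def lean1(sgn=1):
    w=grab_frame("wrist"); o=bot.observe(); p=o["position"]*1000
    print("TCP",p.round(1),"F",o["force"].round(1),"ff",round(o["finger_force"],1),[(c.round(1).tolist(),a) for c,a in brass(w,20)])
    for fd in (0,20,40,60):
        f=np.radians(fd); ax=np.array([sgn*np.sin(f),0,np.cos(f)]); e=np.array([np.cos(f),0,-sgn*np.sin(f)]); M=p+[0,0,17.5]+23*ax
        print(fd,[round(float(proj(w,(M+k*e)/1000)[1])) for k in(-10,0,10)],end=" ")
    print(); return w
E
python3 - <<'E'
from h import *
save(lean1(),"w14")
E
```

```text
TCP [ 499.5 -189.2   52.7] F [-0.1 -0.9 -1.2] ff 2.3 [([320.7, 399.7], 978)]
0 [347, 378, 408] 20 [378, 399, 418] 40 [402, 410, 416] 60 [416, 410, 406]
```

Upward hops with the light pinch swing the base under: the lean dropped to about 38°. I'll repeat the hops.

Emit:
arm_command(commands=[[[0,0,10],0,-0.051],[[0,0,0],0,-0.051],[[0,0,-3],0,-0.051],[[0,0,-4],0,-0.051],[[0,0,-3],0,-0.051],[[0,0,12],0,-0.051],[[0,0,0],0,-0.051],[[0,0,-3],0,-0.051],[[0,0,-4],0,-0.051],[[0,0,-3],0,-0.051],[[0,0,12],0,-0.051],[[0,0,0],0,-0.051]])

```text
clock: 55.5
position: [0.4999, -0.1896, 0.0679]
tool_rot: [-3.141, 0.001, -3.138]
force: [0.2, 0.3, -0.7]
grip_width: 0.0448
finger_force: 2.3
```

Run:
```python
from h import *
save(lean1(),"w14")
```

```text
TCP [ 499.9 -189.5   67.5] F [ 0.6 -0.1 -1.4] ff 2.3 [([2.5, 316.2], 113), ([320.2, 391.1], 1645)]
0 [347, 378, 408] 20 [378, 399, 418] 40 [402, 410, 416] 60 [416, 410, 406]
```

Emit:
arm_command(commands=[[[0,0,-3],0,-0.051],[[0,0,-4],0,-0.051],[[0,0,-4],0,-0.051],[[0,0,-3],0,-0.051],[[0,0,14],0,-0.051],[[0,0,0],0,-0.051],[[0,0,-3],0,-0.051],[[0,0,-4],0,-0.051],[[0,0,-4],0,-0.051],[[0,0,-3],0,-0.051],[[0,0,14],0,-0.051],[[0,0,0],0,-0.051]])

```text
clock: 56.75
position: [0.5001, -0.1897, 0.0682]
tool_rot: [-3.141, 0.002, -3.138]
force: [0.6, 0.2, -0.8]
grip_width: 0.0451
finger_force: 2.5
```

Run:
```python
from h import *
w=lean1(); save(w,"w14")
h=cv2.cvtColor(w["image"],cv2.COLOR_RGB2HSV).astype(int)
m=((h[:,:,0]>8)&(h[:,:,0]<28)&(h[:,:,1]>110)&(h[:,:,2]>80))
for v in range(330,440,6): print(v,"".join('B' if m[v,u] else ('#' if w["image"][v,u].max()<50 else ('o' if w["image"][v,u].max()>110 else '.')) for u in range(220,420,4)))
```

```text
TCP [ 500.  -189.5   67.7] F [-0.4  0.7 -1.7] ff 2.5 [([2.8, 315.6], 128), ([320.3, 398.1], 1768)]
0 [347, 378, 408] 20 [378, 399, 418] 40 [402, 409, 416] 60 [416, 410, 406] 
330 .....################........#################....
336 .o..###########.oooooooooooooooooo.###########...o
342 .oo.########.ooooooooooooooooooooooooo.########ooo
348 ##oo######.ooooo##################oooooo.######oo#
354 ##..#####ooo.#########################oooo#####.##
360 ########oo.######.ooooooooooooooo.######oo.#######
366 #######.o####.oooooooooooooooooooooo.#####o#######
372 #######.###.oooooooooooBBBBBBBooooooooo###.#######
378 #######o##oooooooooooooBBBBBBBBooooooooo.#########
384 ##########oooooooooooooBBBBBBBBoooooooooo#########
390 #######o#.oooooooooooooBBBBBBBBoooooooooo#.o######
396 ######.oo#oooooooooooooBBBBBBBBooooooooo.#oo######
402 ######oooo#ooooooooooBBBBBBoooooooooooo.#ooo.#####
408 #####ooooooo.oooooooBBBBBBBBoooooooooo#oooooo.####
414 #####.ooooooooo.ooooBBBBBBBoooooooo.ooooooooo#####
420 ######ooooooooooooooBBBBBBBBooooooooooooooooo#####
426 ######oooooooooooooooBBBBBBooooooooooooooooo.#####
432 ##################.oooooooooooo.##################
438 ##################################################
```

Two studs are visible, at v≈385 and v≈414, which gives a lean of about 27°. I'll lower it to contact and finish with a press and drag.

Emit:
arm_command(commands=[[[0,0,-4],0,-0.05],[[0,0,-4],0,-0.05],[[0,0,-4],0,-0.05],[[0,0,-2],0,-0.05],[[0,0,-1.5],0,-0.05],[[0,0,0],0,-0.05]])

```text
clock: 57.4
position: [0.4995, -0.1893, 0.051]
tool_rot: [3.142, -0.0, -3.137]
force: [0.4, -0.0, 0.9]
grip_width: 0.0448
finger_force: 3.0
```

Emit:
arm_command(commands=[[[0,0,-1.5],0,-0.05],[[0,0,-1.5],0,-0.05],[[0,0,0],0,-0.05]])

```text
clock: 57.7
position: [0.4995, -0.1893, 0.0481]
tool_rot: [-3.142, 0.0, -3.137]
force: [0.1, 0.6, 3.4]
grip_width: 0.0449
finger_force: 3.3
```

Contact is at z≈0.050. Now I'll drag toward -x with light pressure.

Emit:
arm_command(commands=[[[-4,0,0],0,-0.05],[[-4,0,0],0,-0.05],[[-4,0,-0.5],0,-0.05],[[-4,0,-0.5],0,-0.05],[[0,0,0],0,-0.05]])

```text
clock: 58.2
position: [0.4826, -0.1893, 0.047]
tool_rot: [3.141, -0.001, -3.138]
force: [0.2, 0.6, -1.1]
grip_width: 0.0448
finger_force: 3.4
```

Run:
```python
from h import *
phi(1); save(lean1(),"w15")
```

```text
mid [319.6 402.3] sep 43.0 dir [-0.29  0.96] lean deg 18.5 F [ 0.5 -0.6 -0.9] ff 3.3 TCP [ 483.  -189.3   47.1]
  if 0 mid [319. 382.] sep 61.8
  if 15 mid [319. 398.] sep 46.0
  if 30 mid [319. 409.] sep 27.0
  if 45 mid [318. 415.] sep 7.4
TCP [ 483.3 -189.3   47.1] F [ 0.2  0.4 -1.6] ff 3.3 [([325.9, 381.7], 1187), ([313.3, 422.8], 771)]
0 [348, 380, 410] 20 [379, 400, 419] 40 [404, 411, 418] 60 [417, 412, 407]
```

Emit:
arm_command(commands=[[[0,0,-1.5],0,-0.05],[[-3,0,-1],0,-0.05],[[-3,0,-0.5],0,-0.05],[[-3,0,-0.5],0,-0.05],[[-3,0,-0.5],0,-0.05],[[0,0,0],0,-0.05]])

```text
clock: 58.9
position: [0.4709, -0.1893, 0.043]
tool_rot: [3.141, -0.001, -3.138]
force: [0.4, -0.2, -1.2]
grip_width: 0.0448
finger_force: 3.5
```

Run:
```python
from h import *
phi(1)
```

```text
mid [319.7 397.4] sep 50.6 dir [-0.25  0.97] lean deg 13.4 F [-0.6 -0.4 -0.8] ff 3.5 TCP [ 471.2 -189.3   43.1]
  if 0 mid [319. 382.] sep 61.9
  if 15 mid [319. 398.] sep 46.1
  if 30 mid [319. 409.] sep 27.0
  if 45 mid [318. 415.] sep 7.4
```

Emit:
arm_command(commands=[[[0,0,-1],0,-0.05],[[-2,0,-1],0,-0.05],[[-1,0,-0.7],0,-0.05],[[0,0,0],0,-0.055],[[0,0,0],0,-0.06],[[0,0,0],0,-0.08],[[0,0,0],0,-0.15],[[0,0,0],0,-0.3],[[0,0,0],0,-0.5],[[0,0,0],0,-0.5]])

```text
clock: 59.95
position: [0.4684, -0.1893, 0.0404]
tool_rot: [-3.142, -0.0, -3.137]
force: [0.1, -0.5, -0.7]
grip_width: 0.0643
finger_force: 0.0
```

Run:
```python
from h import *
phi(1)
```

```text
mid [319.6 398. ] sep 51.7 dir [-0.25  0.97] lean deg 14.9 F [0.3 0.1 0.8] ff 0.0 TCP [ 468.4 -189.3   40.4]
  if 0 mid [319. 381.] sep 61.9
  if 15 mid [319. 397.] sep 46.1
  if 30 mid [319. 408.] sep 27.1
  if 45 mid [318. 414.] sep 7.5
```

Emit:
arm_command(commands=[[[0,0,10],0,-0.6],[[0,0,25],0,-0.7],[[0,0,40],0,-1],[[0,0,40],0,-1],[[0,0,0],0,-1]])

```text
clock: 60.5
position: [0.4703, -0.1901, 0.1603]
tool_rot: [-3.14, 0.007, -3.138]
force: [0.1, 0.3, -1.1]
grip_width: 0.0851
finger_force: 0.0
```

Run:
```python
from h import *
w=grab_frame("wrist"); s=grab_frame("scene"); save(w,"w16")
B=sorted([c for c,a in brass(w,60)],key=lambda c:c[1])
for b in B: print(b.round(1),(1000*onz(w,*b,.087)).round(1),(1000*onz(w,*b,.0465)).round(1))
print([(c.round(1).tolist(),a) for c,a in brass(s,3)])
```

```text
[324.3 239.5] [ 463.2 -187.4   87. ] [ 475.3 -186.8   46.5]
[118.1 258. ] [ 474.3 -300.    87. ] [ 488.5 -320.7   46.5]
[317.7 271.8] [ 481.7 -190.8   87. ] [ 497.3 -191.    46.5]
[122.  289.9] [ 493.2 -300.3   87. ] [ 510.9 -321.    46.5]
[189.1 381.2] [ 552.2 -267.7   87. ] [ 581.1 -282.3   46.5]
[([74.9, 137.3], 4674), ([207.3, 176.5], 14), ([80.6, 181.9], 28), ([194.5, 184.5], 16), ([83.3, 190.4], 30), ([246.0, 206.2], 12), ([243.5, 212.4], 11), ([185.6, 213.4], 13), ([183.9, 219.3], 10), ([473.8, 222.5], 13), ([483.4, 222.8], 13), ([167.5, 267.5], 30), ([189.6, 266.5], 31)]
```

Can A stands at (472,-189), with stud spacing of 18.8 mm as for C, and the module is unchanged. Next is can B.

Emit:
arm_command(commands=[[[0,30,20],-0.014,1],[[0,45,0],-0.014,1],[[0,45,0],-0.014,1],[[0,45,0],-0.014,1],[[0,45,0],-0.014,1],[[0,45,0],-0.014,1],[[-5,45,0],-0.014,1],[[-5,45,0],-0.014,1],[[-5,45,0],-0.014,1],[[-5,45,0],-0.013,1],[[-5,40,0],0,1],[[-4,8,-20],0,1],[[0,0,-40],0,1],[[0,0,-40],0,1],[[0,0,-22],0,1],[[0,0,-6],0,1],[[0,0,-2.5],0,1],[[0,0,0],0,1]])

```text
clock: 62.4
position: [0.4383, 0.2935, 0.0469]
tool_rot: [3.142, -0.003, 3.006]
force: [-22.9, -8.9, 79.5]
grip_width: -0.0
finger_force: 37.4
```

Emit:
arm_command(commands=[[[0,0,2],0,1],[[0,0,0],0,1]])

```text
clock: 62.6
position: [0.4382, 0.2934, 0.0476]
tool_rot: [-3.141, -0.002, 3.007]
force: [-11.9, -4.2, 41.1]
grip_width: -0.0002
finger_force: 18.9
```

Emit:
arm_command(commands=[[[0,0,1.5],0,1],[[-0.5,-4,0],0,1],[[-0.5,-4,0],0,1],[[-0.5,-4,0],0,1],[[-0.5,-4,0],0,1]])

```text
clock: 63.1
position: [0.4365, 0.2781, 0.0487]
tool_rot: [3.141, -0.002, 3.007]
force: [-9.6, 2.1, 26.7]
grip_width: 0.0005
finger_force: 13.5
```

Emit:
arm_command(commands=[[[-0.5,-4,0.4],0,1],[[-0.5,-4,0.3],0,1],[[-0.5,-4,0],0,1],[[-0.5,-4,0],0,1],[[-0.5,-4,0],0,1],[[-0.5,-4,0],0,1],[[0,0,0],0,1]])

```text
clock: 63.8
position: [0.4335, 0.2528, 0.0486]
tool_rot: [-3.14, -0.002, 3.006]
force: [-3.5, -0.2, 4.4]
grip_width: -0.0002
finger_force: 2.6
```

Emit:
arm_command(commands=[[[-0.5,-4,-0.3],0,1],[[-0.4,-3,0],0,1],[[0,0,8],0,1],[[1.5,11,0],0,1],[[1,8,0],0,1],[[0,0,-6],0,1],[[0,0,-2],0,1],[[0,0,0],0,1]])

```text
clock: 64.6
position: [0.4359, 0.2661, 0.0487]
tool_rot: [3.141, -0.0, 3.007]
force: [-3.1, 0.7, 11.0]
grip_width: -0.0001
finger_force: 5.5
```

Emit:
arm_command(commands=[[[-0.5,-4,0],0,1],[[-0.5,-4,0],0,1],[[-0.5,-4,0.2],0,1],[[-0.5,-4,0],0,1],[[-0.5,-4,0],0,1],[[-0.5,-4,0],0,1],[[-0.5,-4,0],0,1],[[-0.5,-4,0],0,1],[[0,0,0],0,1],[[0,0,20],0,1],[[0,0,45],0,-1],[[-5,0,45],0,-1],[[0,0,40],0,-1],[[0,0,0],0,-1],[[0,0,0],0,-1]])

```text
clock: 66.1
position: [0.4271, 0.2341, 0.1993]
tool_rot: [3.14, 0.001, 3.007]
force: [-0.8, -0.2, -1.8]
grip_width: 0.0721
finger_force: 0.0
```

Run:
```python
from h import *
w=grab_frame("wrist"); save(w,"w17"); cans(w,330); print(bot.observe()["position"])
for c,a in brass(w,20): print(a,c.round(1),(1000*onz(w,*c,.0265)).round(1)[:2])
```

```text
[301 173  57  99] mid world [435.7 241.3] bin [-57.3  35.1] wid 42.6
[0.42674597 0.23379421 0.19848213]
101 [ 8.9 87.1] [305.4  25.2]
101 [ 32.1 104.5] [319.5  38.4]
38 [326.  281.3] [484.1 232.3]
```

Emit:
arm_command(commands=[[[8,1,-30],0,-0.5],[[8,1,-30],0,-0.5],[[8,1,-30],0,-0.5],[[4,2,-30],0,-0.5],[[0,0,-30],0,-0.5],[[0,0,-20],0,-0.5],[[0,0,-12],0,-0.5],[[0,0,-8],0,-0.5],[[0,0,0],0,-0.5],[[0,0,0],0,0.2],[[0,0,0],0,0.2],[[0,0,0],0,0.2],[[0,0,0],0,0.2],[[0,0,0],0,0.2]], newtons=25)

```text
clock: 67.55
position: [0.4554, 0.239, 0.0097]
tool_rot: [3.141, 0.001, 3.007]
force: [-1.0, -1.2, 9.7]
grip_width: 0.0441
finger_force: 25.9
```

Emit:
arm_command(commands=[[[0,0,20],0,0.2],[[0,0,35],0,0.2],[[0,0,45],0,0.2],[[4,-15,30],0.014,0.2],[[4,-36,0],0.014,0.2],[[4,-36,0],0.014,0.2],[[4,-36,0],0.014,0.2],[[4,-36,0],0.014,0.2],[[5,-36,0],0.014,0.2],[[5,-36,0],0.014,0.2],[[5,-36,0],0.014,0.2],[[5,-36,0],0.014,0.2],[[5,-36,0],0.013,0.2],[[0,0,-30],0,0.2],[[0,0,-40],0,0.2],[[0,0,-25],0,0.2],[[0,0,0],0,0.2]])

```text
clock: 69.25
position: [0.4984, -0.1001, 0.0418]
tool_rot: [3.141, -0.004, -3.137]
force: [-0.2, 0.5, -1.1]
grip_width: 0.0444
finger_force: 26.4
```

Emit:
arm_command(commands=[[[0,0,-12],0,0.2],[[0,0,-10],0,0.2],[[0,0,0],0,-0.045],[[0,0,0],0,-0.05],[[0,0,0],0,-0.05],[[0,0,10],0,-0.05],[[0,0,0],0,-0.05],[[0,0,12],0,-0.05],[[0,0,0],0,-0.05],[[0,0,12],0,-0.05],[[0,0,0],0,-0.05],[[0,0,12],0,-0.05],[[0,0,0],0,-0.05]], newtons=20)

```text
clock: 70.55
position: [0.5006, -0.1004, 0.0693]
tool_rot: [-3.141, 0.002, -3.138]
force: [1.0, -0.3, -1.7]
grip_width: 0.0448
finger_force: 3.4
```

Run:
```python
from h import *
save(lean1(),"w18")
```

```text
TCP [ 500.4 -100.3   68.7] F [-0.1  0.6 -1.3] ff 3.4 [([45.7, 229.0], 1021), ([45.0, 283.7], 943), ([317.0, 405.1], 800)]
0 [346, 377, 407] 20 [377, 398, 417] 40 [401, 409, 415] 60 [415, 410, 405]
```

Emit:
arm_command(commands=[[[0,0,14],0,-0.051],[[0,0,0],0,-0.051],[[0,0,-4],0,-0.051],[[0,0,-5],0,-0.051],[[0,0,-5],0,-0.051],[[0,0,14],0,-0.051],[[0,0,0],0,-0.051],[[0,0,-4],0,-0.051],[[0,0,-5],0,-0.051],[[0,0,-5],0,-0.051],[[0,0,14],0,-0.051],[[0,0,0],0,-0.051],[[0,0,-4],0,-0.051],[[0,0,-5],0,-0.051],[[0,0,-5],0,-0.051],[[0,0,14],0,-0.051],[[0,0,0],0,-0.051]])

```text
clock: 72.3
position: [0.5004, -0.1004, 0.0822]
tool_rot: [-3.141, 0.001, -3.138]
force: [0.4, 0.5, -1.9]
grip_width: 0.0447
finger_force: 1.9
```

Run:
```python
from h import *
save(lean1(),"w18")
```

```text
TCP [ 500.2 -100.3   81.8] F [ 0.4  0.9 -0.8] ff 1.9 [([68.9, 220.2], 825), ([67.5, 270.5], 766), ([311.4, 344.2], 959), ([326.5, 390.8], 871)]
0 [346, 378, 408] 20 [378, 398, 417] 40 [402, 409, 416] 60 [415, 410, 405]
```

The can has swung upright but is slipping down through the pads (mid-stud row at v≈367). I'll grip a bit firmer and lower it to the strip.

Emit:
arm_command(commands=[[[0,0,0],0,-0.045],[[0,0,0],0,-0.04],[[0,0,-3],0,-0.04],[[-3,0,-4],0,-0.04],[[-4,0,-4],0,-0.04],[[-4,0,-3],0,-0.04],[[0,0,0],0,-0.04]])

```text
clock: 73.05
position: [0.4881, -0.1003, 0.0675]
tool_rot: [3.141, -0.001, -3.138]
force: [-0.0, 0.4, -1.4]
grip_width: 0.0448
finger_force: 9.7
```

Run:
```python
from h import *
w=lean1(); save(w,"w19")
o=bot.observe(); p=o["position"]*1000
B=sorted([c for c,a in brass(w,300) if abs(c[0]-319)<60],key=lambda c:c[1]); 
if len(B)==2:
    # stud spacing ~18.9 mm: solve height where spacing matches, assuming upright
    for z in range(70,125,5):
        a,b=[1000*onz(w,*c,z/1000) for c in B]; print(z,np.linalg.norm(a-b).round(1),((a+b)/2-p).round(1)[:2])
```

```text
TCP [ 488.6 -100.3   67.8] F [-0.1 -0.5 -0.9] ff 9.7 [([48.9, 267.9], 985), ([48.2, 320.3], 911), ([311.4, 344.3], 958), ([326.6, 390.8], 870)]
0 [350, 381, 411] 20 [381, 402, 421] 40 [405, 412, 419] 60 [419, 413, 408] 
70 21.2 [20.9  0.2]
75 20.5 [17.6  0.2]
80 19.7 [14.3  0.2]
85 18.9 [11.   0.2]
90 18.2 [7.8 0.2]
95 17.4 [4.5 0.1]
100 16.7 [1.2 0.1]
105 15.9 [-2.1  0.1]
110 15.2 [-5.4  0.1]
115 14.4 [-8.6  0.1]
120 13.6 [-11.9   0.1]
```

Emit:
arm_command(commands=[[[0,0,-1.5],0,-0.04],[[0,0,-1.5],0,-0.04],[[0,0,0],0,-0.04]])

```text
clock: 73.4
position: [0.4891, -0.1003, 0.0649]
tool_rot: [-3.142, -0.0, -3.137]
force: [0.4, -0.6, -1.7]
grip_width: 0.0444
finger_force: 9.7
```

Emit:
arm_command(commands=[[[0,0,-1],0,-0.04],[[0,0,-1],0,-0.04],[[0,0,0],0,-0.04]])

```text
clock: 73.7
position: [0.489, -0.1002, 0.0629]
tool_rot: [3.142, -0.0, -3.137]
force: [0.2, 1.0, -2.0]
grip_width: 0.0447
finger_force: 9.7
```

Emit:
arm_command(commands=[[[0,0,-1],0,-0.04],[[0,0,-1],0,-0.04],[[0,0,-1],0,-0.04],[[0,0,0],0,-0.04]])

```text
clock: 74.1
position: [0.4891, -0.1003, 0.0602]
tool_rot: [3.142, 0.0, -3.138]
force: [-1.1, -0.2, 6.5]
grip_width: 0.0448
finger_force: 10.3
```

Emit:
arm_command(commands=[[[0,0,-1],0,-0.04],[[0,0,-1],0,-0.04],[[0,0,0],0,-0.04]])

```text
clock: 74.4
position: [0.4892, -0.1004, 0.0584]
tool_rot: [3.142, 0.001, -3.138]
force: [-2.7, 0.6, 11.8]
grip_width: 0.0448
finger_force: 11.3
```

Emit:
arm_command(commands=[[[0,0,0.5],0,-0.05],[[0,0,0],0,-0.06],[[0,0,0],0,-0.08],[[0,0,0],0,-0.15],[[0,0,0],0,-0.3],[[0,0,0],0,-0.5],[[0,0,10],0,-0.5],[[0,0,30],0,-0.7],[[0,0,40],0,-1],[[0,0,30],0,-1],[[0,0,0],0,-1],[[0,0,0],0,-1]])

```text
clock: 75.6
position: [0.4893, -0.1001, 0.1695]
tool_rot: [3.141, 0.002, -3.137]
force: [-0.1, -0.6, -0.7]
grip_width: 0.0853
finger_force: 0.0
```

Run:
```python
from h import *
w=grab_frame("wrist"); s=grab_frame("scene"); t=grab_frame("top"); save(w,"w20"); save(s,"s20",(140,170,340,310),3.5)
B=sorted([c for c,a in brass(w,60)],key=lambda c:c[0])
for b in B: print(b.round(1),(1000*onz(w,*b,.087)).round(1),(1000*onz(w,*b,.0465)).round(1))
print([(c.round(1).tolist(),a) for c,a in brass(s,3)])
print([(c.round(1).tolist(),a) for c,a in brass(t,3)])
```

```text
[ 10.7 348.1] [ 555.1 -289.2   87. ] [ 579.7 -323.3   46.5]
[ 64.2 349.3] [ 555.4 -255.7   87. ] [ 580.1 -283.7   46.5]
[158.4 234.4] [ 482.  -189.9   87. ] [ 493.5 -206.    46.5]
[161.5 201.9] [ 463.6 -186.3   87. ] [ 471.7 -201.8   46.5]
[314.6 225.4] [ 476.4 -102.6   87. ] [ 486.8 -103.    46.5]
[323.4 256.5] [494.5 -97.6  87. ] [508.3 -97.1  46.5]
[([73.5, 137.3], 4500), ([116.8, 120.0], 5), ([116.8, 123.6], 9), ([108.9, 134.8], 9), ([115.3, 141.1], 34), ([110.2, 137.8], 4), ([110.5, 145.8], 4), ([111.9, 150.3], 7), ([110.7, 157.2], 6), ([207.4, 176.6], 15), ([80.5, 182.0], 28), ([194.4, 184.6], 15), ([83.1, 190.4], 30), ([246.0, 206.2], 10), ([290.0, 208.0], 11), ([243.5, 212.4], 11), ([185.8, 213.3], 12), ([292.8, 213.5], 10), ([183.8, 219.4], 9), ([167.4, 267.5], 31), ([189.6, 266.5], 31)]
[([442.2, 220.9], 23), ([460.4, 221.2], 28), ([454.6, 260.4], 13), ([454.6, 269.2], 12), ([458.6, 350.0], 25), ([447.0, 365.0], 21), ([579.0, 372.4], 49), ([588.1, 390.2], 51), ([614.4, 450.6], 2903)]
```

View pics/s20.png

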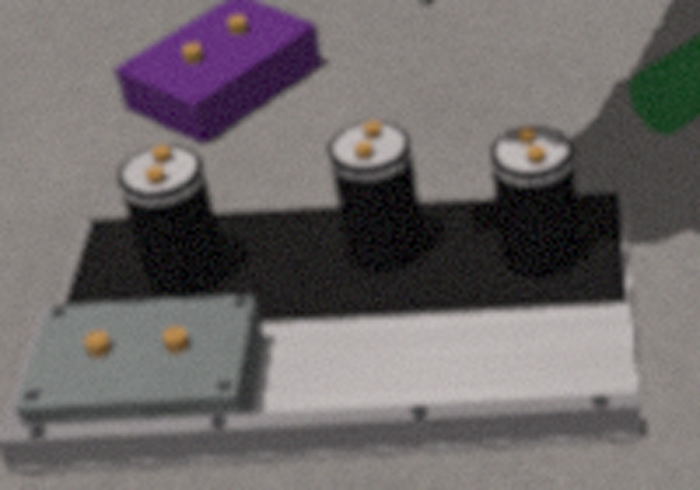

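The crop shows all three cans upright, terminals up, on the strip at crop (162,165), (370,145) and (532,150). The module is flush in its corner at (140,345), and its connectors read the same as when it was first pushed home. I'm handing the job in.

```bash
python3 -c "
from workcell import ticket
print(ticket.job_done())"
```

```text
the job is handed in; nothing more can be done
None
```

I handed the job in at about 76 s with the module home in its fence corner and all three capacitors in the bin stood terminals up on the rubber strip; the hand-in returned no verdict.

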